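# Clear the lehr's catch turntable

### The arm

A 6-joint arm with a two-finger parallel gripper is mounted at the origin on the work surface. World frame = base frame: x ahead of the robot, y to its left, z up, the work surface at z = 0. Lengths are in m, angles in rad, forces in N, time in s.
With the tool pointing down it reaches from about 0.35 to 0.8 m from the base axis. Payload 7.3 kg.
Tool frame: the origin (TCP) lies midway between the tips of the shut fingers; the grasp point (between the pads) lies 19 mm behind it; z points along the fingers, y is the line along which they close (so a half turn about z gives the same grasp; the last joint's range is limited). The gripper opens to 85 mm and grips with 20 to 120 N. Pads are 22 mm wide; open, the fingers measure 114 mm over their backs; the gripper's body (76 mm by 85 mm) begins 54 mm behind the grasp point. The pads swing forward as they close: fully open they stand 13 mm farther back than shut.
Start: joints at [-1.304, 0.342, 1.524, -0, 1.275, -0.146], TCP at [0.211, -0.481, 0.231] pointing down, gripper open.
Joint ranges: [-2.53, 2.53], [-0.77, 2.02], [0.04, 2.7], [-1, 4.14], [0.28, 2.66], [-3.11, 3.11]. Speed limits (rad/s): [2.57, 2.57, 3.14, 3.14, 3.14, 3.14].

### API

Orientations are given as a unit quaternion [x, y, z, w].
In Python, from rig import ctrl gives the robot as it stands. The module is installed in compiled form; this text tells all that it offers.
- The arm moves only by the tool apply_moves, never from a script. Its argument "moves" is a list of rows, each a list of 2 entries, a list of its own where there are three numbers: the shift along the world's x, y, z as a fraction of full scale, then the turn, a rotation vector about the world's x, y, z as a fraction of full scale. In form: [[[x, y, z], [wx, wy, wz]], ...]. A call has 1 to 20 rows; each row shifts and turns the commanded pose from where the row before left it; what a row does not reach is not made up. Full scale, the value 1, is 0.25 m for a shift and 0.1 rad for a turn. A row lasts 1/12 s, in which the tool goes at most 41.7 mm and 7.16 degrees, less where a joint would pass 70% of its speed; a pose out of reach is approached as far as the arm can. A call with a number of a shift or a turn outside -1 to 1 is refused whole. A call with a gripper value outside its range is refused whole. "gripper" is the opening, from 0 (shut) to 1 (fully open), set as the call begins (left out, the last holds). The fingers move at their own pace and stop on an object; the grip force is fixed at half the most. Time passes only in rows, so rows that do not move let the fingers close. It gives the time, the measured TCP pose, the force, the opening and the grip force at its end, in the units of the state.
- ctrl.get_obs(): the state, without advancing time (a new reading comes with each control period).
- ctrl.capture(name): name is "scene" or "top" or "wrist"; returns the picture (400x640x3 uint8, blue, green, red); there is no depth.
- ctrl.get_calibration(name): a dict with "K" (3x3 intrinsics, pixels), "extrinsics" (4x4, takes a point from camera to world coordinates); the wrist camera has in their place "hand_eye" (4x4, takes a point from camera to tool coordinates, whose origin is the TCP and whose axes are the flange's). Camera axes: x right, y up, looking along -z (the intrinsics and any distortion apply to the point x, -y, -z); pixel columns grow to the right and rows downward; lengths in m; the calibration is good to about 2 mm. A picture is of the moment at which its call begins: read the wrist's pose just before it. get_calibration takes no time and is no camera call.
- ctrl.job_done(): hands the job in; it is judged then, once.
The state is a dict: "time_s": time; "q": joint angles; "qvel": joint speeds; "tau": joint torques, N m; "ee_pos": TCP position; "orientation": TCP orientation; "contact_force": force on the tool from outside, world axes, zero at the start; "ft_torque": the same for the moment, N m; "finger_gap": finger opening in m; "finger_force": force on a finger pad.
Only numpy, scipy, OpenCV 4.12 (cv2) and the standard library are available. Lean on these libraries where they do the work, as an engineer would, in place of code of your own. Each camera call takes 0.05 s, during which the arm holds its last target. There are 200 camera calls.

### The job

The catch tray at the end of the annealing belt is full: stop the belt with its switch, index the catch turntable a quarter turn counter-clockwise into its next detent, so that the full tray comes round to you and an empty one stands under the belt, and switch the belt on again - never turn the table while the belt is running. Take every finished glass paperweight over into the grey tote, side by side on its floor and none on top of another, and leave the other things on the bench where they are.

Things in the scene. Friction and masses are not known exactly. Their poses are not given: they have to be found in the camera images.
- switch (a joint): Belt switch, a black rotary switch on a yellow box beside the belt. 0 = belt RUNNING (white pointer at the green dot; it starts so), 1.047 = STOPPED (pointer at the red dot, 60 deg counter-clockwise of the green one seen from above). Only these two detents, with stops beyond; past half way it snaps into the next (peak torque about 0.1 N m).
- switch_grip (a point): Grip point of the switch, on its vertical axis, 88 mm above the bench. Its bar grip is 46 mm long, 14 mm thick, 34 mm high; the bar's top is 10 mm above this point, its round skirt (44 mm diameter) 22 mm below. Axes turn with the bar: z up; bar and white pointer always lie 30 deg clockwise of this point's x axis seen from above.
- switch_box: The yellow switch box, 100 x 90 mm, 55 mm high, fixed to the bench. Origin at the centre of its underside; x points away from the operator. Seen from above the red dot lies 30 deg counter-clockwise, the green dot 30 deg clockwise of its x axis.
- turntable (a joint): Catch turntable at the end of the belt: a 452 mm aluminium disc with four shallow trays. 0 = start (full tray under the belt's chute), 1.571 = indexed a quarter turn counter-clockwise seen from above. Detents at these two only, with stops beyond; past half way it pulls itself slowly into the second. Damped; takes about 3 N at the handle.
- turntable_base: Fixed pedestal; origin on the turntable's vertical axis at bench height; y points to the belt and chute, -x to the operator. Tray floor (disc top) 45 mm above the bench. Trays: 190 mm wide, 105 mm deep radially, centred 148 mm from the axis, steel lip 8 mm high, 3 mm thick. The full tray starts on the +y side and comes to the -x side when indexed.
- lehr: The fixed annealing lehr; same origin and axes as the turntable base. Its belt frame, 200 mm wide and 125 mm high, runs along +y from 230 mm off the axis to a blue oven 800 mm off; a short steel chute slopes from its end down to 97 mm above the bench, 207 mm off the axis.
- turntable_handle (a point): Point in the turntable's red handle, an upright round peg of 24 mm diameter that reaches from 23 mm below to 17 mm above this point (tray floor 45 mm below it), 167 mm from the turntable's axis, between the full tray and the next. It starts to the left front of the axis and goes round to the right front.
- tote: Loose grey open tote, outside 220 (its x) x 160 (its y) x 50 mm high, walls and floor 4 mm, 0.9 kg. Origin at the centre of its underside.
- tote_in (a point): Centre of the tote's inner floor, axes of the tote; the inside measures 212 (x) x 152 mm (y).
- bottle: Bystander: white bottle with a blue cap, 60 mm diameter, 120 mm high, origin under its centre.
- pliers: Bystander: pliers with orange handles lying on the bench, about 150 mm long (along x) and 70 mm wide, origin at the pivot on the bench.
- paddle: Bystander: graphite paddle 90 x 60 x 12 mm with a 120 mm wooden handle towards its -x, lying on the bench, origin at the root of the handle.
- paperweight_1: Blue pressed-glass paperweight, round: 36 mm diameter, 36 mm high, about 95 g; base 30 mm diameter, upright sides from 6 to 27 mm above the base, bevelled to a flat top of 24 mm. Origin at its middle, 18 mm above its base, z up through its top. Four to six of the six are present, in the full tray at the start; absent ones read None.
- paperweight_2: Orange pressed-glass paperweight, round: 36 mm diameter, 36 mm high, about 95 g; base 30 mm diameter, upright sides from 6 to 27 mm above the base, bevelled to a flat top of 24 mm. Origin at its middle, 18 mm above its base, z up through its top. Four to six of the six are present, in the full tray at the start; absent ones read None.
- paperweight_3: Green pressed-glass paperweight, round: 36 mm diameter, 36 mm high, about 95 g; base 30 mm diameter, upright sides from 6 to 27 mm above the base, bevelled to a flat top of 24 mm. Origin at its middle, 18 mm above its base, z up through its top. Four to six of the six are present, in the full tray at the start; absent ones read None.
- paperweight_4: Dark red pressed-glass paperweight, round: 36 mm diameter, 36 mm high, about 95 g; base 30 mm diameter, upright sides from 6 to 27 mm above the base, bevelled to a flat top of 24 mm. Origin at its middle, 18 mm above its base, z up through its top. Four to six of the six are present, in the full tray at the start; absent ones read None.
- paperweight_5: Violet pressed-glass paperweight, round: 36 mm diameter, 36 mm high, about 95 g; base 30 mm diameter, upright sides from 6 to 27 mm above the base, bevelled to a flat top of 24 mm. Origin at its middle, 18 mm above its base, z up through its top. Four to six of the six are present, in the full tray at the start; absent ones read None.
- paperweight_6: Turquoise pressed-glass paperweight, round: 36 mm diameter, 36 mm high, about 95 g; base 30 mm diameter, upright sides from 6 to 27 mm above the base, bevelled to a flat top of 24 mm. Origin at its middle, 18 mm above its base, z up through its top. Four to six of the six are present, in the full tray at the start; absent ones read None.
Things that resemble listed ones, but are neither listed nor needed, are in the scene too. Leave any yellow look-alike of the paperweight_3 alone.

How it is judged:
By the outcome, as a careful person would: the job done as asked, in the order asked, and still so for the second after the job is handed in, with the robot touching nothing.
Of paperweight_1, paperweight_2, paperweight_3, paperweight_4, paperweight_5, paperweight_6 only 4 to 6 are there at a start; the rules pass over those that are not, and their reading is None.
At some moment in a run one of paperweight_1, paperweight_2, paperweight_3, paperweight_4, paperweight_5, paperweight_6 may be knocked a few centimetres aside while the robot is not near it.
Once in a run the grip may slacken for a moment while it holds something.
It also fails if it takes over 210 s, if anything falls off the work surface, if the arm or the gripper's body presses on something with over 40 N, if the wrist force passes 120 N, or if a joint passes its speed limit or range.

## Working session

There is one attempt and no reset: what is moved stays moved. The work goes in short steps, Python scripts to look and compute and a tool call to move; the robot and the scene stay as the last step left them, time stands still between calls to the robot, and variables do not carry over. Pictures are saved under pics/ and viewed, at most 14 in all, crops included, and the job is handed in when it is done.

Besides the shell and the picture viewer there is one more tool, called after "Emit:" in YAML: its name, and indented under it one key for each argument. apply_moves: Moves the arm, as the interface text tells. Its arguments: {"type":"object","properties":{"moves":{"type":"array"},"gripper":{"type":"number"}},"required":["moves"]}

```bash
mkdir -p pics; cat > h.py <<'E'
import numpy as np, cv2
from rig import ctrl
from scipy.spatial.transform import Rotation as R
def cam(name):
    c=ctrl.get_calibration(name); K=np.array(c["K"])
    if name=="wrist":
        o=ctrl.get_obs(); T=np.eye(4); T[:3,:3]=R.from_quat(o["orientation"]).as_matrix(); T[:3,3]=o["ee_pos"]
        E=T@np.array(c["hand_eye"])
    else: E=np.array(c["extrinsics"])
    return K,E,c
def ray(K,E,u,v,z):
    d=E[:3,:3]@np.array([(u-K[0,2])/K[0,0],-(v-K[1,2])/K[1,1],-1.0]); o=E[:3,3]
    return o+d*(z-o[2])/d[2]
def proj(K,E,p):
    q=E[:3,:3].T@(np.array(p)-E[:3,3]); return K[0,0]*q[0]/-q[2]+K[0,2], K[1,1]*q[1]/q[2]+K[1,2]
E
python3 - <<'E'
from h import *
for n in("scene","top"):
    K,E,c=cam(n); print(n,K.round(1).tolist(),E.round(3).tolist(),[k for k in c]); cv2.imwrite(f"pics/{n}0.png",ctrl.capture(n))
print(cam("wrist")[2]); print(ctrl.get_obs())
E
```

```text
scene [[397.8, 0.0, 316.9], [0.0, 397.8, 201.0], [0.0, 0.0, 1.0]] [[-0.469, -0.598, 0.65, 1.153], [0.883, -0.328, 0.335, 0.371], [0.013, 0.731, 0.682, 0.74], [0.0, 0.0, 0.0, 1.0]] ['K', 'extrinsics']
top [[368.3, 0.0, 322.2], [0.0, 368.3, 198.3], [0.0, 0.0, 1.0]] [[-0.027, 0.99, -0.139, 0.332], [-1.0, -0.028, 0.0, 0.059], [-0.004, 0.139, 0.99, 1.182], [0.0, 0.0, 0.0, 1.0]] ['K', 'extrinsics']
{'K': array([[360.15459033,   0.        , 314.91583505],
       [  0.        , 360.15459033, 197.49157735],
       [  0.        ,   0.        ,   1.        ]]), 'hand_eye': array([[-7.89556735e-04,  9.63715029e-01,  2.66932051e-01,
         6.86034483e-02],
       [ 9.99999596e-01,  8.75679342e-04, -2.03605846e-04,
         5.96506988e-04],
       [-4.29964897e-04,  2.66931783e-01, -9.63715331e-01,
        -1.44694515e-01],
       [ 0.00000000e+00,  0.00000000e+00,  0.00000000e+00,
         1.00000000e+00]])}
{'time_s': 0.1, 'q': array([-1.30396975e+00,  3.42658841e-01,  1.52489944e+00,  1.54376332e-05,
        1.27543184e+00, -1.46027044e-01]), 'qvel': array([-1.32706024e-04, -1.88802689e-03, -1.19491358e-03, -9.59425128e-04,
       -8.30559520e-05, -5.02119126e-07]), 'tau': array([ 1.39828775e-03, -4.34448946e+01, -2.46489537e+01, -1.45190170e-04,
        4.66440950e-03,  5.61303443e-05]), 'ee_pos': array([ 0.21055979, -0.48053698,  0.23070016]), 'orientation': array([ 9.78769759e-01,  2.04961634e-01, -3.48080256e-05, -6.97902817e-04]), 'contact_force': array([0.23931871, 0.03531244, 0.39059067]), 'ft_torque': array([-0.03218558, -0.01794023, -0.01016352]), 'finger_force': 0.0, 'finger_gap': 0.08517046846032948}
```

View pics/top0.png

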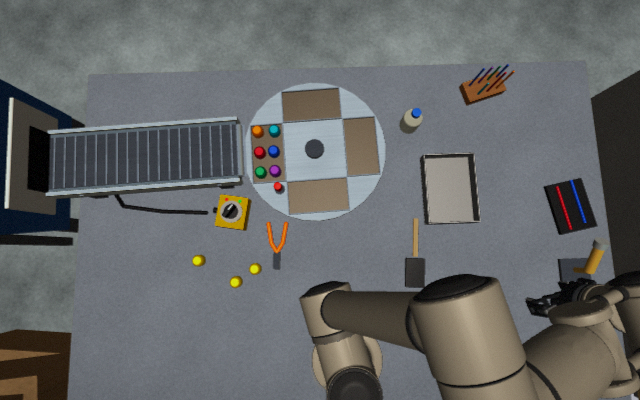

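View pics/scene0.png

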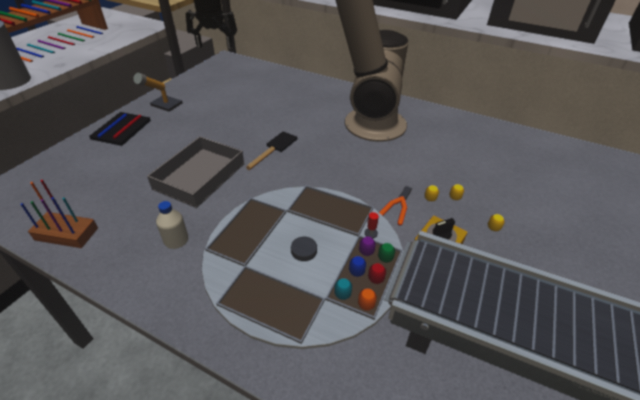

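The top view shows all six weights in the full tray (px 258-276, 130-172), the red handle (278,187), the switch (231,211), the tote (450,188), pliers (277,240), the paddle (415,260) and three yellow look-alikes (198-255, 260-282). Next I'll measure them.

```bash
cat >> h.py <<'E'
def blobs(m,amin=15):
    n,l,s,c=cv2.connectedComponentsWithStats(m.astype(np.uint8))
    return [(c[i],s[i]) for i in range(1,n) if s[i,4]>=amin]
E
python3 - <<'E'
from h import *
K,E,_=cam("top"); im=cv2.imread("pics/top0.png"); Ks,Es,_=cam("scene"); sc=cv2.imread("pics/scene0.png")
hsv=cv2.cvtColor(im,cv2.COLOR_BGR2HSV)
m=(hsv[...,1]>130)&(hsv[...,2]>60)
m[:, :180]=0;m[:, 430:]=0;m[280:]=0
for c,s in blobs(m,10): print(c.round(1),s,hsv[int(c[1]),int(c[0])], ray(K,E,*c,0.07).round(4), ray(K,E,*c,0.055).round(3))
# disc
g=im[...,:].astype(int); dm=((hsv[...,1]<60)&(hsv[...,2]>125)).astype(np.uint8); dm[:, :246]=0;dm[:,390:]=0;dm[:80]=0;dm[225:]=0
cs,_=cv2.findContours(dm,cv2.RETR_EXTERNAL,cv2.CHAIN_APPROX_NONE); c=max(cs,key=cv2.contourArea)
h=cv2.convexHull(c)[:,0].astype(float); h=h[h[:,0]>262]
P=np.array([ray(K,E,u+.5,v+.5,0.045)[:2] for u,v in h])
A=np.c_[2*P,np.ones(len(P))]; x=np.linalg.lstsq(A,(P**2).sum(1),rcond=None)[0]; print("disc",x[:2],np.sqrt(x[2]+x[0]**2+x[1]**2),len(P))
hm=(hsv[...,2]<75); 
for c,s in blobs(hm,50):
    if 300<c[0]<330 and 135<c[1]<165: print("hub",c,ray(K,E,*c,.06))
# tote
bm=(hsv[...,2]>90)|0
for n,w in [("sw",(205,185,260,235)),("tote",(415,145,490,230))]:
    x0,y0,x1,y1=w; cv2.imwrite(f"pics/{n}.png",cv2.resize(im[y0:y1,x0:x1],None,fx=6,fy=6,interpolation=cv2.INTER_CUBIC))
a=cv2.imread("pics/sw.png");b=cv2.imread("pics/tote.png");H=max(a.shape[0],b.shape[0]);f=np.zeros((H,a.shape[1]+b.shape[1],3),np.uint8);f[:a.shape[0],:a.shape[1]]=a;f[:b.shape[0],a.shape[1]:]=b
cv2.imwrite("pics/crop.png",f);print(f.shape)
E
```

```text
[416.2 112. ] [412 108  10   9  67] [109 218 198] [ 0.7534 -0.2443  0.07  ] [ 0.759 -0.248  0.055]
[257.4 131.3] [252 125  12  13 124] [ 17 245 219] [0.7047 0.256  0.07  ] [0.71  0.259 0.055]
[273.7 129.6] [269 125  11  10  89] [ 93 233 188] [0.709 0.205 0.07 ] [0.714 0.207 0.055]
[259.2 151.8] [254 146  12  13 111] [178 222 208] [0.6385 0.2505 0.07  ] [0.643 0.253 0.055]
[273.  150.7] [268 146  11  11  95] [111 217 208] [0.641  0.2076 0.07  ] [0.645 0.21  0.055]
[274.4 169.9] [270 165  11  11  84] [145 172 182] [0.5798 0.2038 0.07  ] [0.583 0.206 0.055]
[259.5 170.9] [255 167  11   9  78] [ 74 209 168] [0.5779 0.2498 0.07  ] [0.581 0.252 0.055]
[277.2 185.9] [274 182   8  10  51] [  2 205 224] [0.5296 0.1958 0.07  ] [0.532 0.198 0.055]
[233.4 212.1] [215 194  36  36 632] [15 12 44] [0.4525 0.3296 0.07  ] [0.454 0.333 0.055]
[414.  227.5] [414 219   1  18  18] [ 19 135 172] [ 0.391  -0.2149  0.07  ] [ 0.392 -0.219  0.055]
[276.5 237. ] [266 222  22  32 271] [105  29 125] [0.3739 0.1994 0.07  ] [0.374 0.201 0.055]
[413.  246.5] [413 238   1  18  18] [ 18 145 148] [ 0.3344 -0.2085  0.07  ] [ 0.334 -0.212  0.055]
[198.1 259.9] [192 255  13  11 119] [ 31 245 223] [0.3123 0.434  0.07  ] [0.312 0.439 0.055]
[254.7 268.4] [249 263  12  12 110] [ 31 236 223] [0.2828 0.2653 0.07  ] [0.282 0.268 0.055]
[235.9 277.8] [231 276  11   4  35] [ 24 255 148] [0.257  0.3211 0.07  ] [0.256 0.325 0.055]
disc [0.64893294 0.27583369] 0.4881782506582883 3
hub [313.92941176 148.57647059] [0.64691851 0.08064751 0.06      ]
(510, 780, 3)
```

View pics/crop.png

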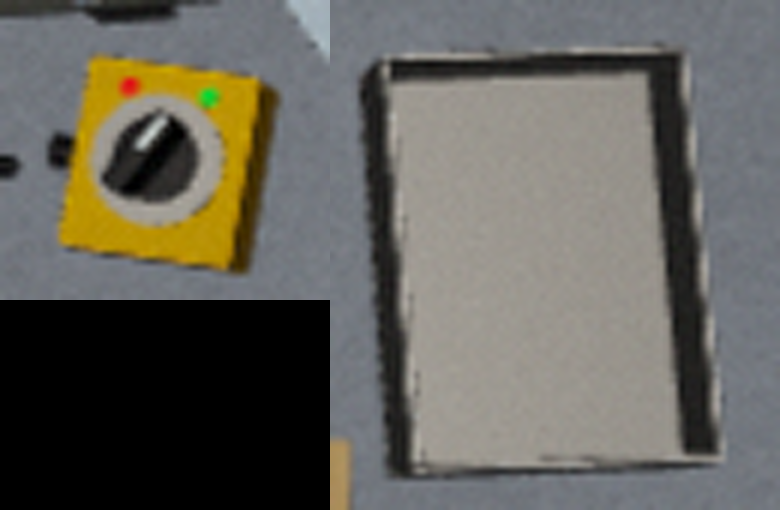

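Crop: the pointer stands at the green dot, the dots are at px (226.7,199.3) red and (239.8,201.2) green, and the tote rim corners are clear. Now the exact geometry.

```bash
python3 - <<'E'
from h import *
K,E,_=cam("top"); Ks,Es,_=cam("scene"); sc=cv2.imread("pics/scene0.png")
f=lambda pts,o,z:np.array([ray(K,E,p[0]/6+o[0],p[1]/6+o[1],z)[:2] for p in pts])
d=f([(130,86),(209,97)],(205,185),.055); box=f([(90,57),(262,75),(232,268),(60,243)],(205,185),.055)
print("dots",d.round(4),"box",box.round(4),"c",box.mean(0).round(4))
bx=box[0]+box[1]-box[2]-box[3]; print("box yaw",np.degrees(np.arctan2(bx[1],bx[0])))
for p in d: v=p-box.mean(0); print(np.degrees(np.arctan2(v[1],v[0])),np.hypot(*v))
t=f([(383-330,57),(685-330,47),(722-330,462),(397-330,475)],(415,145),.05); print("tote",t.round(4),t.mean(0).round(4), np.linalg.norm(t-np.roll(t,-1,0),axis=1))
tf=f([(385-330,70),(650-330,70),(685-330,460),(412-330,460)],(415,145),.004); print("floor",tf.round(3))
e=[ray(K,E,u,v,.045)[:2] for u,v in((385,150),(314,82.5),(314,220.5))]; print("disc edges R,T,B",np.round(e,4))
# handle, hub and weights: two-view
hs=cv2.cvtColor(sc,cv2.COLOR_BGR2HSV)
m=((hs[...,0]<6)|(hs[...,0]>174))&(hs[...,1]>150)&(hs[...,2]>60); m[:200]=0
for c,s in blobs(m): print("red scene",c.round(1),s)
for h in((.5296,.1958,.107),(.52,.19,.107)): print(proj(Ks,Es,h))
def tri(a,b):
    A=[];r=[]
    for (Kc,Ec),(u,v) in(((K,E),a),((Ks,Es),b)):
        dd=Ec[:3,:3]@np.array([(u-Kc[0,2])/Kc[0,0],-(v-Kc[1,2])/Kc[1,1],-1]);dd/=np.linalg.norm(dd);Q=np.eye(3)-np.outer(dd,dd);A.append(Q);r.append(Q@Ec[:3,3])
    return np.linalg.solve(sum(A),sum(r))
print("hub",tri((314,148.5),(304,246)), "handle top",tri((278,186.5),(373,214)))
for z in(.09,.107): print("handle",ray(K,E,277.5,186.2,z))
print("sw", [ray(K,E,205+u/6,185+v/6,.098).round(4) for u,v in((155,145),(165,112),(112,190))])
E
```

```text
dots [[0.4945 0.3543]
 [0.4877 0.3136]] box [[0.5102 0.3751]
 [0.4984 0.2863]
 [0.3995 0.3015]
 [0.4146 0.3893]] c [0.4557 0.338 ]
box yaw -8.61972510635332
22.691206966599815 0.04211541594095751
-37.422073423784994 0.040299480401940355
tote [[ 0.6207 -0.2651]
 [ 0.6216 -0.4239]
 [ 0.4033 -0.4244]
 [ 0.4012 -0.2578]] [ 0.5117 -0.3428] [0.15883801 0.21834317 0.16655898 0.21961455]
floor [[ 0.625 -0.279]
 [ 0.621 -0.423]
 [ 0.408 -0.424]
 [ 0.412 -0.279]]
disc edges R,T,B [[ 0.6401 -0.1444]
 [ 0.8728  0.0753]
 [ 0.4224  0.0863]]
red scene [372.5 220.1] [369 213   9  17 122]
red scene [376.9 272.3] [369 263  17  20 244]
(np.float64(374.0168001252677), np.float64(215.65109501042343))
(np.float64(373.22522050084063), np.float64(212.1557191186697))
hub [0.64738923 0.08057166 0.05896336] handle top [0.52173424 0.19001082 0.10267596]
handle [0.52511852 0.19246246 0.09      ]
handle [0.52210458 0.1903897  0.107     ]
sw [array([0.4586, 0.3304, 0.098 ]), array([0.4748, 0.3256, 0.098 ]), array([0.4368, 0.3515, 0.098 ])]
```

Emit:
apply_moves:
  moves:
    - [[0.0736, 0.1324, 0], [0, 0, 0.9]]
    - [[0.0736, 0.1324, 0], [0, 0, 0.9]]
    - [[0.0736, 0.1324, 0], [0, 0, 0.9]]
    - [[0.0736, 0.1324, 0], [0, 0, 0.9]]
    - [[0.0736, 0.1324, 0], [0, 0, 0.9]]
    - [[0.0736, 0.1324, 0], [0, 0, 0.9]]
    - [[0.0736, 0.1324, 0], [0, 0, 0.9]]
    - [[0.0736, 0.1324, 0], [0, 0, 0.9]]
    - [[0.0736, 0.1324, 0], [0, 0, 0.9]]
    - [[0.0736, 0.1324, 0], [0, 0, 0.9]]
    - [[0.0736, 0.1324, 0], [0, 0, 0.9]]
    - [[0.0736, 0.1324, 0], [0, 0, 0.9]]
    - [[0.0736, 0.1324, 0], [0, 0, 0.9]]
    - [[0, 0.155, 0], [0, 0, 0.9]]
    - [[0, 0.155, 0], [0, 0, 0.9]]
    - [[0, 0.155, 0], [0, 0, 0.9]]
    - [[0, 0.155, 0], [0, 0, 0.9]]
    - [[0, 0.155, 0], [0, 0, 0.9]]
    - [[0, 0.155, 0], [0, 0, 0.9]]
    - [[0, 0.155, 0], [0, 0, 0.9]]
  gripper: 1

```text
time_s: 1.77
ee_pos: [0.4492, 0.2226, 0.2311]
orientation: [0.446, 0.895, -0.0, -0.0]
contact_force: [0.8, -0.6, -0.0]
finger_gap: 0.0854
finger_force: 0.0
```

Emit:
apply_moves:
  moves:
    - [[0, 0.155, 0], [0, 0, 0.9]]
    - [[0, 0.155, 0], [0, 0, 0.9]]
    - [[0, 0.155, 0], [0, 0, 0.9]]
    - [[0, 0, 0], [0, 0, 0]]
    - [[0, 0, 0], [0, 0, 0]]

```text
time_s: 2.18
ee_pos: [0.449, 0.3385, 0.2303]
orientation: [0.322, 0.947, -0.001, -0.0]
contact_force: [0.0, -0.4, -0.0]
finger_gap: 0.0857
finger_force: 0.0
```

```bash
python3 - <<'E'
from h import *
K,E,_=cam("wrist");o=ctrl.get_obs();print(o["ee_pos"],o["q"],o["time_s"])
im=ctrl.capture("wrist");cv2.imwrite("pics/w1.png",im)
hsv=cv2.cvtColor(im,cv2.COLOR_BGR2HSV)
for n,m in(("red",(hsv[...,0]<5)|(hsv[...,0]>175)),("green",(hsv[...,0]>45)&(hsv[...,0]<75))):
    for c,s in blobs(m&(hsv[...,1]>150)&(hsv[...,2]>80),20): print(n,c.round(1),s[4],ray(K,E,*c,.055).round(4))
for c,s in blobs((hsv[...,0]>20)&(hsv[...,0]<32)&(hsv[...,1]>150)&(hsv[...,2]>80),500): print("yel",c,s)
print(proj(K,E,(.456,.338,.066)))
E
```

```text
[0.44899113 0.3385065  0.23032934] [ 5.09753094e-01  4.12228442e-01  1.41953138e+00 -6.60609058e-05
  1.31134199e+00 -4.05527374e-01] 2.1833
red [362.1 203.5] 69 [0.498  0.3563 0.055 ]
red [240.6 341.5] 1004 [0.5425 0.1694 0.055 ]
red [362.2 355.1] 47 [0.633  0.2597 0.055 ]
green [322.5 223.6] 79 [0.4913 0.3153 0.055 ]
green [323.1 340.5] 302 [0.5937 0.2381 0.055 ]
yel [151.07103825  66.26980874] [ 129   46   46   41 1464]
yel [322.90365985 170.81072838] [ 258  108  132  136 5574]
(np.float64(318.9884832387354), np.float64(182.9747122810668))
```

View pics/w1.png

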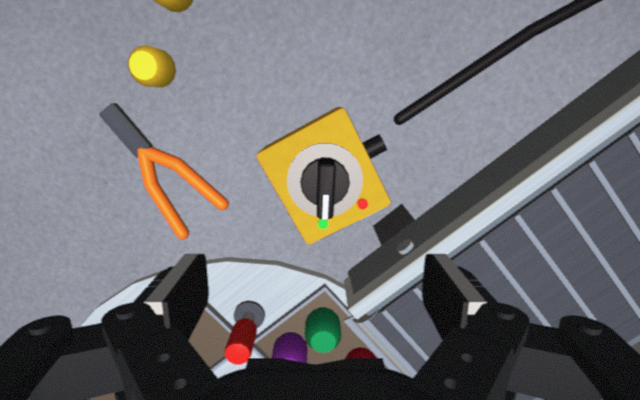

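The wrist view puts the switch skirt at about (325,182), with the pointer at the green dot (323,224). The bar lies along the image's vertical, so the fingers are about aligned.

```bash
python3 - <<'E'
from h import *
K,E,_=cam("wrist")
im=cv2.imread("pics/w1.png");hsv=cv2.cvtColor(im,cv2.COLOR_BGR2HSV)
y=((hsv[...,0]>20)&(hsv[...,0]<32)&(hsv[...,1]>150)&(hsv[...,2]>80)).astype(np.uint8)
w=((hsv[...,1]<70)&(hsv[...,2]>110)).astype(np.uint8);w[:,:270]=0;w[:,380:]=0;w[:125]=0;w[225:]=0
for c,s in blobs(w,100): print("white",c,s)
d=(hsv[...,2]<90).astype(np.uint8); d[:,:285]=0;d[:,363:]=0;d[:140]=0;d[225:]=0
for c,s in blobs(d,100): print("dark",c,s)
x,y0,ww,h=258,108,132,136
cs=cv2.findContours(y,0,1)[0];c=max(cs,key=cv2.contourArea);b=cv2.approxPolyDP(c,8,True)[:,0];print(b.tolist(),[ray(K,E,*p,.055).round(4).tolist() for p in b])
for z,p in((.055,(325,181)),(.066,(325,182))): print(ray(K,E,*p,z))
p0=ray(K,E,325,217,.098);p1=ray(K,E,325.5,160,.098);print("bar ang",np.degrees(np.arctan2(*(p0-p1)[[1,0]])),p0,p1)
q=ctrl.get_obs()["orientation"];t=R.from_quat(q).as_matrix()[:,1];print("phi",np.degrees(np.arctan2(t[1],t[0])))
E
```

```text
white [281.04878049 130.81707317] [270 125  34  19 328]
white [366.86451613 131.12580645] [354 125  26  18 310]
white [324.10760034 175.61101623] [ 287  143   75   73 2342]
white [376.22131148 163.63934426] [370 154  10  24 122]
white [277.89963504 209.99452555] [270 182  25  43 548]
white [325.03448276 206.35632184] [321 194   9  26 174]
white [369.         219.32380952] [351 211  29  14 210]
dark [324.47540077 182.27252626] [ 301  158   48   60 1809]
[[341, 108], [258, 153], [308, 243], [389, 202]] [[0.4174, 0.3905, 0.055], [0.4034, 0.3087, 0.055], [0.4987, 0.2908, 0.055], [0.5124, 0.3753, 0.055]]
[0.46033126 0.34046629 0.055     ]
[0.45887621 0.34122443 0.066     ]
bar ang -37.78493038819371 [0.47563568 0.32743346 0.098     ] [0.43878576 0.35600167 0.098     ]
phi 52.3083772251803
```

Emit:
apply_moves:
  moves:
    - [[0.032, 0.006, -0.1], [0, 0, 0]]
    - [[0, 0, -0.12], [0, 0, 0]]
    - [[0, 0, -0.12], [0, 0, 0]]
    - [[0, 0, -0.12], [0, 0, 0]]
    - [[0, 0, -0.1], [0, 0, 0]]
    - [[0, 0, -0.065], [0, 0, 0]]
    - [[0, 0, 0], [0, 0, 0]]
    - [[0, 0, 0], [0, 0, 0]]

```text
time_s: 2.9
ee_pos: [0.4579, 0.337, 0.0749]
orientation: [0.325, 0.946, -0.001, -0.001]
contact_force: [0.3, -0.9, 1.0]
finger_gap: 0.0857
finger_force: 0.0
```

Emit:
apply_moves:
  moves:
    - [[0, 0, 0], [0, 0, 0]]
    - [[0, 0, 0], [0, 0, 0]]
    - [[0, 0, 0], [0, 0, 0]]
    - [[0, 0, 0], [0, 0, 0]]
    - [[0, 0, 0], [0, 0, 0]]
    - [[0, 0, 0], [0, 0, 0]]
    - [[0, 0, 0], [0, 0, 0]]
    - [[0, 0, 0], [0, 0, 0]]
  gripper: 0

```text
time_s: 3.57
ee_pos: [0.4597, 0.3403, 0.0762]
orientation: [0.324, 0.946, 0.003, 0.002]
contact_force: [4.9, 6.4, 0.6]
finger_gap: 0.013
finger_force: 61.4
```

Emit:
apply_moves:
  moves:
    - [[0.001, 0.002, 0], [0, 0, 0.7]]
    - [[0.001, 0.002, 0], [0, 0, 0.7]]
    - [[0.001, 0.002, 0], [0, 0, 0.7]]
    - [[0.001, 0.002, 0], [0, 0, 0.7]]
    - [[0, 0, 0], [0, 0, 0.7]]
    - [[0, 0, 0], [0, 0, 0.7]]
    - [[0, 0, 0], [0, 0, 0.7]]
    - [[0, 0, 0], [0, 0, 0.7]]
    - [[0, 0, 0], [0, 0, 0.7]]
    - [[0, 0, 0], [0, 0, 0.7]]
    - [[0, 0, 0], [0, 0, 0.7]]
    - [[0, 0, 0], [0, 0, 0.7]]
    - [[0, 0, 0], [0, 0, 0.7]]
    - [[0, 0, 0], [0, 0, 0.7]]
    - [[0, 0, 0], [0, 0, 0.67]]
    - [[0, 0, 0], [0, 0, 0]]
    - [[0, 0, 0], [0, 0, 0]]

```text
time_s: 4.98
ee_pos: [0.4604, 0.3434, 0.0763]
orientation: [-0.192, 0.981, 0.003, 0.003]
contact_force: [2.3, 10.0, -0.1]
finger_gap: 0.0129
finger_force: 64.3
```

Emit:
apply_moves:
  moves:
    - [[0, 0, 0], [0, 0, 0]]
    - [[0, 0, 0], [0, 0, 0]]
    - [[0, 0, 0], [0, 0, 0]]
    - [[0, 0, 0], [0, 0, 0]]
    - [[0, 0, 0], [0, 0, 0]]
    - [[0, 0, 0], [0, 0, 0]]
    - [[0, 0, 0.1], [0, 0, 0]]
    - [[0, 0, 0.15], [0, 0, 0]]
    - [[0, 0, 0.15], [0, 0, 0]]
    - [[0, 0, 0.15], [0, 0, 0]]
    - [[0, 0, 0.05], [0, 0, 0]]
    - [[0, 0, 0], [0, 0, 0]]
  gripper: 1

```text
time_s: 5.98
ee_pos: [0.4605, 0.3412, 0.2296]
orientation: [-0.193, 0.981, 0.001, 0.004]
contact_force: [0.0, -0.3, -0.1]
finger_gap: 0.0853
finger_force: 0.0
```

```bash
python3 - <<'E'
from h import *
o=ctrl.get_obs();print(o["ee_pos"],o["q"],o["time_s"])
im=ctrl.capture("wrist");cv2.imwrite("pics/w2.png",im)
E
```

```text
[0.46049372 0.3412372  0.22961199] [ 5.04035565e-01  4.27162313e-01  1.39797539e+00 -1.09884820e-06
  1.30806459e+00 -1.45495693e+00] 5.9833
```

View pics/w2.png

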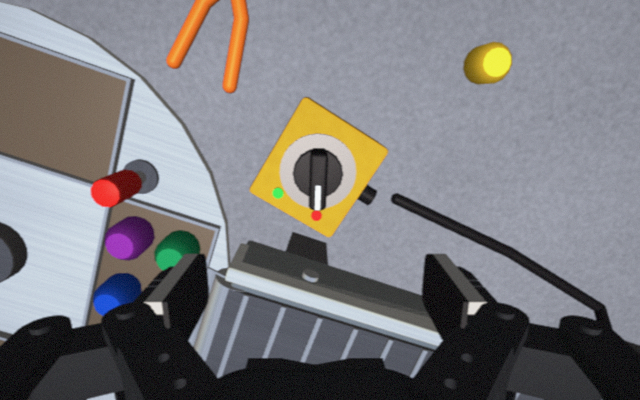

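The pointer is at the red dot (317,215), so the belt is stopped. Next, refine the handle position from the two wrist views.

```bash
python3 - <<'E'
from h import *
K,E2,_=cam("wrist")
q=np.array([.322,.947,-.001,0]);T=np.eye(4);T[:3,:3]=R.from_quat(q).as_matrix();T[:3,3]=(.44899,.33851,.23033);E1=T@_["hand_eye"]
for E,p in((E2,(100,195)),(E1,(237,354))):print(ray(K,E,*p,.107))
# base ring of peg
for E,p in((E2,(142,176)),(E1,(249,312))):print("ring",ray(K,E,*p,.05))
im=cv2.imread("pics/w2.png")
a=ray(K,E2,129,79,.053);b=ray(K,E2,107,190,.053);print("tray edge ang",np.degrees(np.arctan2(*(b-a)[[1,0]])),a,b)
a=ray(K,E2,218,229,.053);b=ray(K,E2,124,200,.053);print(np.degrees(np.arctan2(*(b-a)[[1,0]])),a,b)
E
```

```text
[0.5264377  0.19059563 0.107     ]
[0.52600195 0.19150635 0.107     ]
ring [0.52205055 0.19520486 0.05      ]
ring [0.52259545 0.1948887  0.05      ]
tray edge ang 2.9815502498056135 [0.44380338 0.16478858 0.053     ] [0.54568869 0.17009527 0.053     ]
-86.41713757468908 [0.54357646 0.27567708 0.053     ] [0.54914218 0.18678826 0.053     ]
```

Emit:
apply_moves:
  moves:
    - [[0.0095, -0.022, 0], [0, 0, -1]]
    - [[0.0095, -0.022, 0], [0, 0, -1]]
    - [[0.0095, -0.022, 0], [0, 0, -1]]
    - [[0.0095, -0.022, 0], [0, 0, -1]]
    - [[0.0095, -0.022, 0], [0, 0, -1]]
    - [[0.0095, -0.022, 0], [0, 0, -1]]
    - [[0.0095, -0.022, 0], [0, 0, -1]]
    - [[0.0095, -0.022, 0], [0, 0, -1]]
    - [[0.0095, -0.022, 0], [0, 0, -1]]
    - [[0.0095, -0.022, 0], [0, 0, -1]]
    - [[0.0095, -0.022, 0], [0, 0, -1]]
    - [[0.0095, -0.022, 0], [0, 0, -1]]
    - [[0.0095, -0.022, 0], [0, 0, -1]]
    - [[0.0095, -0.022, 0], [0, 0, -1]]
    - [[0.0095, -0.022, 0], [0, 0, -1]]
    - [[0.0095, -0.022, 0], [0, 0, -1]]
    - [[0.0095, -0.022, 0], [0, 0, -1]]
    - [[0.0095, -0.022, 0], [0, 0, -1]]
    - [[0.0095, -0.022, 0], [0, 0, -1]]
    - [[0.0095, -0.022, 0], [0, 0, -1]]

```text
time_s: 7.7
ee_pos: [0.5055, 0.2298, 0.223]
orientation: [0.723, 0.691, -0.002, -0.001]
contact_force: [-0.5, -0.4, 0.5]
finger_gap: 0.0855
finger_force: 0.0
```

Emit:
apply_moves:
  moves:
    - [[0.0095, -0.022, 0], [0, 0, -1]]
    - [[0.0095, -0.022, 0], [0, 0, -1]]
    - [[0.0095, -0.022, 0], [0, 0, -1]]
    - [[0.0095, -0.022, 0], [0, 0, -1]]
    - [[0.0095, -0.022, 0], [0, 0, -1]]
    - [[0.0095, -0.022, 0], [0, 0, -1]]
    - [[0.0095, -0.022, 0], [0, 0, -0.8]]
    - [[0, 0, 0], [0, 0, 0]]
    - [[0, 0, 0], [0, 0, 0]]
    - [[0, 0, 0], [0, 0, 0]]

```text
time_s: 8.53
ee_pos: [0.5225, 0.192, 0.2241]
orientation: [0.911, 0.413, -0.001, -0.0]
contact_force: [0.2, 0.2, 0.7]
finger_gap: 0.0855
finger_force: 0.0
```

Emit:
apply_moves:
  moves:
    - [[0.008, 0, -0.1], [0, 0, 0]]
    - [[0, 0, -0.12], [0, 0, 0]]
    - [[0, 0, -0.12], [0, 0, 0]]
    - [[0, 0, -0.12], [0, 0, 0]]
    - [[0, 0, -0.1], [0, 0, 0]]
    - [[0, 0, -0.04], [0, 0, 0]]
    - [[0, 0, 0], [0, 0, 0]]
    - [[0, 0, 0], [0, 0, 0]]

```text
time_s: 9.2
ee_pos: [0.5252, 0.1922, 0.0755]
orientation: [0.911, 0.413, 0.0, 0.0]
contact_force: [-0.3, 0.2, 0.8]
finger_gap: 0.0849
finger_force: 0.0
```

Emit:
apply_moves:
  moves:
    - [[0, 0, 0], [0, 0, 0]]
    - [[0, 0, 0], [0, 0, 0]]
    - [[0, 0, 0], [0, 0, 0]]
    - [[0, 0, 0], [0, 0, 0]]
    - [[0, 0, 0], [0, 0, 0]]
    - [[0, 0, 0], [0, 0, 0]]
    - [[0, 0, 0], [0, 0, 0]]
    - [[0, 0, 0], [0, 0, 0]]
  gripper: 0

```text
time_s: 9.87
ee_pos: [0.5241, 0.1929, 0.0761]
orientation: [0.911, 0.412, -0.0, -0.001]
contact_force: [-5.4, 4.2, 8.0]
finger_gap: 0.0226
finger_force: 59.0
```

```bash
python3 - <<'E'
from h import *
o=ctrl.get_obs();p=o["ee_pos"];print(p,o["q"])
c=np.array([.648,.081]);v=p[:2]-c;r=np.hypot(*v);a=np.arctan2(v[1],v[0]);print(r,np.degrees(a))
n=32;P=[c+r*np.array([np.cos(a+i*np.pi/2/n),np.sin(a+i*np.pi/2/n)]) for i in range(n+1)]
print((np.diff(P,axis=0)/.25).round(3).tolist(),np.pi/2/n)
E
```

```text
[0.52408566 0.19294239 0.07605195] [0.21451471 0.56895053 1.62681951 0.00218693 0.94649342 0.9344798 ]
0.1669906062285257 137.90580596563578
[[-0.021, -0.025], [-0.02, -0.026], [-0.019, -0.027], [-0.017, -0.028], [-0.016, -0.029], [-0.015, -0.029], [-0.013, -0.03], [-0.012, -0.031], [-0.01, -0.031], [-0.009, -0.032], [-0.007, -0.032], [-0.006, -0.032], [-0.004, -0.033], [-0.002, -0.033], [-0.001, -0.033], [0.001, -0.033], [0.002, -0.033], [0.004, -0.033], [0.006, -0.032], [0.007, -0.032], [0.009, -0.032], [0.01, -0.031], [0.012, -0.031], [0.013, -0.03], [0.015, -0.029], [0.016, -0.028], [0.018, -0.028], [0.019, -0.027], [0.02, -0.026], [0.021, -0.025], [0.023, -0.024], [0.024, -0.023]] 0.04908738521234052
```

Emit:
apply_moves:
  moves:
    - [[-0.005, -0.006, 0], [0, 0, 0.12]]
    - [[-0.006, -0.007, 0], [0, 0, 0.13]]
    - [[-0.01, -0.012, 0], [0, 0, 0.24]]
    - [[-0.011, -0.014, 0], [0, 0, 0.25]]
    - [[-0.009, -0.013, 0], [0, 0, 0.24]]
    - [[-0.01, -0.014, 0], [0, 0, 0.25]]
    - [[-0.017, -0.028, 0], [0, 0, 0.49]]
    - [[-0.016, -0.029, 0], [0, 0, 0.49]]
    - [[-0.015, -0.029, 0], [0, 0, 0.49]]
    - [[-0.013, -0.03, 0], [0, 0, 0.49]]
    - [[-0.012, -0.031, 0], [0, 0, 0.49]]
    - [[-0.01, -0.031, 0], [0, 0, 0.49]]
    - [[-0.009, -0.032, 0], [0, 0, 0.49]]
    - [[-0.007, -0.032, 0], [0, 0, 0.49]]
    - [[-0.006, -0.032, 0], [0, 0, 0.49]]
    - [[-0.004, -0.033, 0], [0, 0, 0.49]]
    - [[-0.002, -0.033, 0], [0, 0, 0.49]]
    - [[-0.001, -0.033, 0], [0, 0, 0.49]]

```text
time_s: 11.37
ee_pos: [0.4817, 0.0827, 0.076]
orientation: [0.709, 0.705, -0.001, -0.002]
contact_force: [-9.7, 3.9, 14.2]
finger_gap: 0.0226
finger_force: 60.0
```

Emit:
apply_moves:
  moves:
    - [[0.001, -0.033, 0], [0, 0, 0.49]]
    - [[0.002, -0.033, 0], [0, 0, 0.49]]
    - [[0.004, -0.033, 0], [0, 0, 0.49]]
    - [[0.006, -0.032, 0], [0, 0, 0.49]]
    - [[0.007, -0.032, 0], [0, 0, 0.49]]
    - [[0.009, -0.032, 0], [0, 0, 0.49]]
    - [[0.01, -0.031, 0], [0, 0, 0.49]]
    - [[0.012, -0.031, 0], [0, 0, 0.49]]
    - [[0.013, -0.03, 0], [0, 0, 0.49]]
    - [[0.015, -0.029, 0], [0, 0, 0.49]]
    - [[0.016, -0.028, 0], [0, 0, 0.49]]
    - [[0.018, -0.028, 0], [0, 0, 0.49]]
    - [[0.019, -0.027, 0], [0, 0, 0.49]]
    - [[0.02, -0.026, 0], [0, 0, 0.49]]
    - [[0.021, -0.025, 0], [0, 0, 0.49]]
    - [[0.012, -0.012, 0], [0, 0, 0.25]]
    - [[0.011, -0.012, 0], [0, 0, 0.24]]
    - [[0.012, -0.012, 0], [0, 0, 0.25]]
    - [[0.012, -0.011, 0], [0, 0, 0.24]]
    - [[0, 0, 0], [0, 0, 0]]

```text
time_s: 13.03
ee_pos: [0.5374, -0.0427, 0.076]
orientation: [0.364, 0.931, -0.001, -0.002]
contact_force: [-9.7, -2.8, 13.3]
finger_gap: 0.0223
finger_force: 59.7
```

Emit:
apply_moves:
  moves:
    - [[0, 0, 0], [0, 0, 0]]
    - [[0, 0, 0], [0, 0, 0]]
    - [[0, 0, 0], [0, 0, 0]]
    - [[0, 0, 0], [0, 0, 0]]
    - [[0, 0, 0], [0, 0, 0]]
    - [[0, 0, 0], [0, 0, 0]]

```text
time_s: 13.53
ee_pos: [0.5374, -0.0427, 0.0761]
orientation: [0.364, 0.931, -0.001, -0.001]
contact_force: [-8.6, -2.1, 10.9]
finger_gap: 0.0225
finger_force: 59.6
```

Emit:
apply_moves:
  moves:
    - [[0, 0, 0], [0, 0, 0]]
    - [[0, 0, 0], [0, 0, 0]]
    - [[0, 0, 0], [0, 0, 0]]
    - [[0, 0, 0], [0, 0, 0]]
    - [[0, 0, 0], [0, 0, 0]]
    - [[0, 0, 0], [0, 0, 0]]
    - [[0, 0, 0.1], [0, 0, 0]]
    - [[0, 0, 0.15], [0, 0, 0]]
    - [[0, 0, 0.15], [0, 0, 0]]
    - [[0, 0, 0.15], [0, 0, 0]]
    - [[0, 0, 0.05], [0, 0, 0]]
  gripper: 1

```text
time_s: 14.45
ee_pos: [0.5413, -0.0425, 0.2309]
orientation: [0.365, 0.931, 0.001, 0.004]
contact_force: [0.7, 0.2, 0.3]
finger_gap: 0.0856
finger_force: 0.0
```

Emit:
apply_moves:
  moves:
    - [[-0.0258, 0.1286, 0], [0, 0, 0.944]]
    - [[-0.0258, 0.1286, 0], [0, 0, 0.944]]
    - [[-0.0258, 0.1286, 0], [0, 0, 0.944]]
    - [[-0.0258, 0.1286, 0], [0, 0, 0.944]]
    - [[-0.0258, 0.1286, 0], [0, 0, 0.944]]
    - [[-0.0258, 0.1286, 0], [0, 0, 0.944]]
    - [[-0.0258, 0.1286, 0], [0, 0, 0.944]]
    - [[-0.0258, 0.1286, 0], [0, 0, 0.944]]
    - [[-0.0258, 0.1286, 0], [0, 0, 0.944]]
    - [[-0.0258, 0.1286, 0], [0, 0, 0.944]]
    - [[-0.0258, 0.1286, 0], [0, 0, 0.944]]
    - [[-0.0258, 0.1286, 0], [0, 0, 0.944]]
    - [[0, 0, 0], [0, 0, 0]]
    - [[0, 0, 0], [0, 0, 0]]
    - [[0, 0, 0], [0, 0, 0]]

```text
time_s: 15.7
ee_pos: [0.4617, 0.3434, 0.2248]
orientation: [-0.191, 0.982, -0.0, -0.0]
contact_force: [0.2, -0.2, 0.0]
finger_gap: 0.085
finger_force: 0.0
```

```bash
python3 - <<'E'
from h import *
o=ctrl.get_obs();p=o["ee_pos"];print(p,o["orientation"].round(3))
a=ctrl.capture("top");cv2.imwrite("pics/top1.png",a)
cv2.imwrite("pics/top1c.png",cv2.resize(a[60:250,200:420],None,fx=3,fy=3))
E
```

```text
[0.46169936 0.34337869 0.22477213] [-0.191  0.982 -0.    -0.   ]
```

View pics/top1c.png

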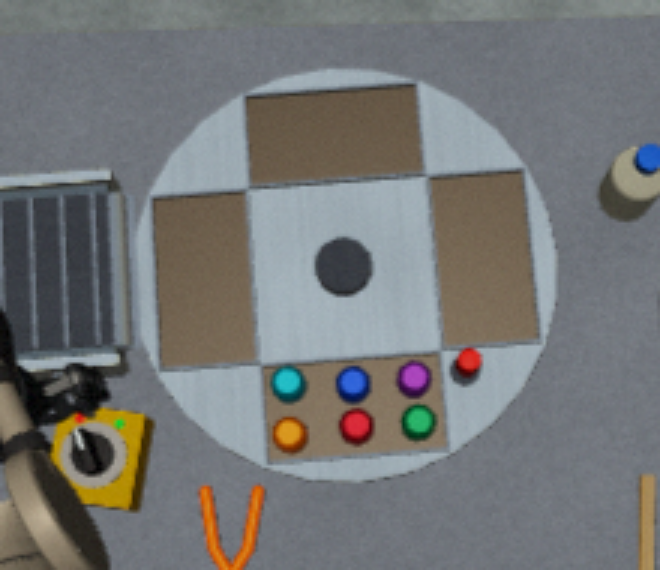

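The table is indexed: six weights lie in the front tray (crop 288-420, 378-435), an empty tray is under the chute, and the switch pointer is still at red. Now I'll switch the belt on.

Emit:
apply_moves:
  moves:
    - [[0, 0, -0.1], [0, 0, 0]]
    - [[0, 0, -0.12], [0, 0, 0]]
    - [[0, 0, -0.12], [0, 0, 0]]
    - [[0, 0, -0.12], [0, 0, 0]]
    - [[0, 0, -0.1], [0, 0, 0]]
    - [[0, 0, -0.04], [0, 0, 0]]
    - [[0, 0, 0], [0, 0, 0]]
    - [[0, 0, 0], [0, 0, 0]]

```text
time_s: 16.42
ee_pos: [0.4626, 0.3432, 0.0758]
orientation: [-0.191, 0.982, 0.0, 0.0]
contact_force: [-0.5, -0.7, -0.1]
finger_gap: 0.0853
finger_force: 0.0
```

Emit:
apply_moves:
  moves:
    - [[0, 0, 0], [0, 0, 0]]
    - [[0, 0, 0], [0, 0, 0]]
    - [[0, 0, 0], [0, 0, 0]]
    - [[0, 0, 0], [0, 0, 0]]
    - [[0, 0, 0], [0, 0, 0]]
    - [[0, 0, 0], [0, 0, 0]]
    - [[0, 0, 0], [0, 0, 0]]
    - [[0, 0, 0], [0, 0, 0]]
  gripper: 0

```text
time_s: 17.08
ee_pos: [0.4618, 0.3442, 0.0757]
orientation: [-0.191, 0.982, 0.001, 0.0]
contact_force: [-2.4, 2.0, 5.6]
finger_gap: 0.0128
finger_force: 59.0
```

Emit:
apply_moves:
  moves:
    - [[0, 0, 0], [0, 0, -0.7]]
    - [[0, 0, 0], [0, 0, -0.7]]
    - [[0, 0, 0], [0, 0, -0.7]]
    - [[0, 0, 0], [0, 0, -0.7]]
    - [[0, 0, 0], [0, 0, -0.7]]
    - [[0, 0, 0], [0, 0, -0.7]]
    - [[0, 0, 0], [0, 0, -0.7]]
    - [[0, 0, 0], [0, 0, -0.7]]
    - [[0, 0, 0], [0, 0, -0.7]]
    - [[0, 0, 0], [0, 0, -0.7]]
    - [[0, 0, 0], [0, 0, -0.7]]
    - [[0, 0, 0], [0, 0, -0.7]]
    - [[0, 0, 0], [0, 0, -0.7]]
    - [[0, 0, 0], [0, 0, -0.7]]
    - [[0, 0, 0], [0, 0, -0.67]]
    - [[0, 0, 0], [0, 0, 0]]
    - [[0, 0, 0], [0, 0, 0]]

```text
time_s: 18.5
ee_pos: [0.4611, 0.3399, 0.0756]
orientation: [0.325, 0.946, -0.004, -0.0]
contact_force: [-4.8, -16.6, 14.0]
finger_gap: 0.0127
finger_force: 59.8
```

Emit:
apply_moves:
  moves:
    - [[0, 0, 0], [0, 0, 0]]
    - [[0, 0, 0], [0, 0, 0]]
    - [[0, 0, 0], [0, 0, 0]]
    - [[0, 0, 0], [0, 0, 0]]
    - [[0, 0, 0], [0, 0, 0]]
    - [[0, 0, 0], [0, 0, 0]]
    - [[0, 0, 0.1], [0, 0, 0]]
    - [[0, 0, 0.15], [0, 0, 0]]
    - [[0, 0, 0.15], [0, 0, 0]]
    - [[0, 0, 0.15], [0, 0, 0]]
    - [[0, 0, 0.05], [0, 0, 0]]
    - [[0, 0, 0], [0, 0, 0]]
  gripper: 1

```text
time_s: 19.5
ee_pos: [0.4634, 0.3448, 0.2296]
orientation: [0.325, 0.946, 0.003, 0.003]
contact_force: [0.3, 0.1, -1.2]
finger_gap: 0.0856
finger_force: 0.0
```

```bash
cat >> h.py <<'E'
HUE={"blue":(100,118),"orange":(8,22),"green":(60,85),"red":(172,180),"violet":(135,160),"turq":(86,98)}
def weights(im,K,E,z=.068,win=None,amin=40):
    hsv=cv2.cvtColor(im,cv2.COLOR_BGR2HSV); out={}
    for n,(a,b) in HUE.items():
        m=(hsv[...,0]>=a)&(hsv[...,0]<=b)&(hsv[...,1]>120)&(hsv[...,2]>60)
        if n=="red": m|=(hsv[...,0]<4)&(hsv[...,1]>120)&(hsv[...,2]>60)
        if win: x0,y0,x1,y1=win; w=np.zeros_like(m);w[y0:y1,x0:x1]=1;m&=w
        out[n]=[(c.round(1).tolist(),int(s[4]),s[2:4].tolist(),ray(K,E,*c,z).round(4)[:2].tolist()) for c,s in blobs(m,amin)]
    return out
E
python3 - <<'E'
from h import *
o=ctrl.get_obs();p=o["ee_pos"];print(p,o["orientation"].round(3),o["time_s"])
K,E,_=cam("wrist");a=ctrl.capture("wrist");hsv=cv2.cvtColor(a,cv2.COLOR_BGR2HSV)
for n,m in(("white",(hsv[...,1]<60)&(hsv[...,2]>120)),("red",((hsv[...,0]<5)|(hsv[...,0]>175))&(hsv[...,1]>150)&(hsv[...,2]>80)),("green",(hsv[...,0]>45)&(hsv[...,0]<75)&(hsv[...,1]>150))):
    m[:140]=0;m[235:]=0;m[:,:270]=0;m[:,380:]=0
    for c,s in blobs(m,20):print(n,c,s)
K,E,_=cam("top")
for k,v in weights(cv2.imread("pics/top1.png"),K,E,.063,(280,170,345,218)).items():print(k,v)
E
```

```text
[0.46344967 0.34480747 0.22964005] [0.325 0.946 0.003 0.003] 19.5
white [307.15852535 169.12396313] [ 270  140   75   68 2170]
white [355.27020448 196.90506329] [ 299  140   81   95 2054]
white [306.03468208 197.        ] [303 185   7  25 173]
white [275.93290735 223.67731629] [270 203  19  32 313]
red [345.75362319 194.76811594] [342 190   9  10  69]
green [306.17283951 215.32098765] [301 211  11  10  81]
blue [([317.1, 187.6], 103, [11, 12], [0.5221, 0.0737])]
orange [([296.3, 204.5], 118, [12, 12], [0.4714, 0.1387])]
green [([339.3, 199.6], 83, [11, 10], [0.4829, 0.0069])]
red [([318.2, 201.6], 102, [11, 12], [0.4785, 0.0714])]
violet [([337.6, 185.6], 87, [10, 10], [0.5268, 0.0105])]
turq [([295.5, 187.1], 94, [11, 11], [0.5256, 0.1402])]
```

Pointer at (306,197) is above the green dot (306,215), so the belt is running again. Now I'll look over the tray.

Emit:
apply_moves:
  moves:
    - [[0.0083, -0.135, 0.015], [0, 0, 0.83]]
    - [[0.0083, -0.135, 0.015], [0, 0, 0.83]]
    - [[0.0083, -0.135, 0.015], [0, 0, 0.83]]
    - [[0.0083, -0.135, 0.015], [0, 0, 0.83]]
    - [[0.0083, -0.135, 0.015], [0, 0, 0.83]]
    - [[0.0083, -0.135, 0.015], [0, 0, 0.83]]
    - [[0.0083, -0.135, 0.015], [0, 0, 0.83]]
    - [[0.0083, -0.135, 0.015], [0, 0, 0.83]]
    - [[0, 0, 0], [0, 0, 0]]
    - [[0, 0, 0], [0, 0, 0]]
    - [[0, 0, 0], [0, 0, 0]]
  gripper: 0.6

```text
time_s: 20.47
ee_pos: [0.4779, 0.074, 0.2538]
orientation: [-0.0, 1.0, 0.0, -0.001]
contact_force: [0.1, 1.2, 0.7]
finger_gap: 0.0515
finger_force: 0.0
```

```bash
cat > look.py <<'E'
from h import *
import sys
o=ctrl.get_obs();p=o["ee_pos"];print(p,o["orientation"].round(3),o["time_s"],"gap",o["finger_gap"],"q6",o["q"][5])
K,E,_=cam("wrist");a=ctrl.capture("wrist");cv2.imwrite("pics/"+sys.argv[1],a)
for k,v in weights(a,K,E,.066,None,150).items():print(k,v)
E
python3 look.py w3.png
```

```text
[0.47788425 0.07404793 0.25383963] [-0.     1.     0.    -0.001] 20.4667 gap 0.05151654640321475 q6 -1.5764340150627774
blue [([315.5, 216.8], 1127, [36, 40], [0.5227, 0.0744])]
orange [([447.9, 61.7], 2751, [66, 107], [0.3811, 0.1894]), ([548.8, 140.1], 3907, [130, 116], [0.4488, 0.2886]), ([386.2, 166.0], 1308, [42, 41], [0.4728, 0.1406])]
green [([245.7, 175.6], 1158, [39, 40], [0.4818, 0.0087])]
red [([313.0, 172.9], 1174, [37, 40], [0.4792, 0.0721]), ([187.8, 241.6], 899, [38, 38], [0.5486, -0.0523])]
violet [([251.4, 220.3], 1147, [38, 40], [0.5263, 0.0119])]
turq [([383.8, 219.1], 1161, [39, 39], [0.5251, 0.1409])]
```

View pics/w3.png

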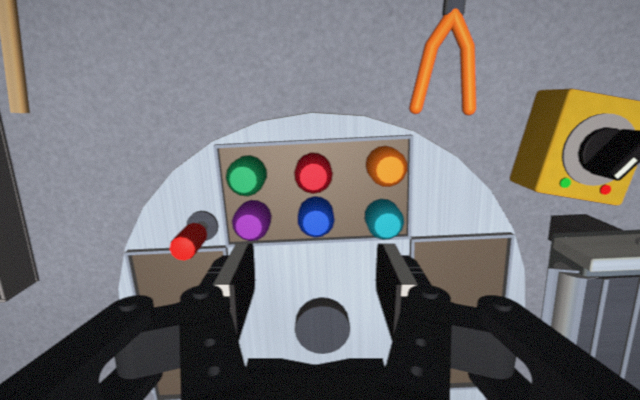

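All six weights are clear in the wrist view (px 230-405, 160-235). I'll take green first.

Emit:
apply_moves:
  moves:
    - [[0.006, -0.088, -0.05], [0, 0, 0]]
    - [[0.006, -0.088, -0.05], [0, 0, 0]]
    - [[0.004, -0.084, -0.1], [0, 0, 0]]
    - [[0, 0, -0.1], [0, 0, 0]]
    - [[0, 0, -0.1], [0, 0, 0]]
    - [[0, 0, -0.1], [0, 0, 0]]
    - [[0, 0, -0.1], [0, 0, 0]]
    - [[0, 0, -0.1], [0, 0, 0]]
    - [[0, 0, -0.08], [0, 0, 0]]
    - [[0, 0, 0], [0, 0, 0]]
    - [[0, 0, 0], [0, 0, 0]]

```text
time_s: 21.43
ee_pos: [0.4817, 0.01, 0.0593]
orientation: [-0.002, 1.0, 0.0, -0.001]
contact_force: [0.6, -0.7, 0.9]
finger_gap: 0.0511
finger_force: 0.0
```

Emit:
apply_moves:
  moves:
    - [[0, -0.004, -0.025], [0, 0, 0]]
    - [[0, 0, 0], [0, 0, 0]]
    - [[0, 0, 0], [0, 0, 0]]

```text
time_s: 21.68
ee_pos: [0.4829, 0.0078, 0.0546]
orientation: [-0.001, 1.0, -0.0, 0.001]
contact_force: [0.4, -1.0, 0.5]
finger_gap: 0.0513
finger_force: 0.0
```

Emit:
apply_moves:
  moves:
    - [[0, 0, 0], [0, 0, 0]]
    - [[0, 0, 0], [0, 0, 0]]
    - [[0, 0, 0], [0, 0, 0]]
    - [[0, 0, 0], [0, 0, 0]]
    - [[0, 0, 0], [0, 0, 0]]
    - [[0, 0, 0.05], [0, 0, 0]]
    - [[0, 0, 0.15], [0, 0, 0]]
    - [[0, 0, 0.15], [0, 0, 0]]
    - [[0, 0, 0.15], [0, 0, 0]]
    - [[0, 0, 0], [0, 0, 0]]
  gripper: 0.25

```text
time_s: 22.52
ee_pos: [0.4861, 0.0072, 0.1861]
orientation: [-0.001, 1.0, -0.001, 0.007]
contact_force: [0.9, -0.3, -0.3]
finger_gap: 0.0334
finger_force: 60.1
```

Emit:
apply_moves:
  moves:
    - [[0.006, -0.14, 0.016], [0, 0, 0]]
    - [[0.006, -0.14, 0.016], [0, 0, 0]]
    - [[0.006, -0.14, 0.016], [0, 0, 0]]
    - [[0.006, -0.14, 0.016], [0, 0, 0]]
    - [[0.006, -0.14, 0.016], [0, 0, 0]]
    - [[0.006, -0.14, 0.016], [0, 0, 0]]
    - [[0.006, -0.14, 0.016], [0, 0, 0]]
    - [[0.006, -0.14, 0.016], [0, 0, 0]]
    - [[0.006, -0.14, 0.016], [0, 0, 0]]
    - [[0.006, -0.14, 0.016], [0, 0, 0]]
    - [[0, 0, 0], [0, 0, 0]]
    - [[0, 0, 0], [0, 0, 0]]

```text
time_s: 23.52
ee_pos: [0.4968, -0.344, 0.2181]
orientation: [0.001, 1.0, 0.0, -0.0]
contact_force: [0.6, -0.2, -0.5]
finger_gap: 0.0337
finger_force: 60.2
```

```bash
python3 - <<'E'
from h import *
o=ctrl.get_obs();print(o["ee_pos"],o["orientation"].round(3),o["finger_gap"])
K,E,_=cam("wrist");im=ctrl.capture("wrist")
for x in(-.106,.106):
  for y in(-.076,.076):
    u,v=proj(K,E,(.512+x,-.343+y,.05)); print(round(u),round(v)); cv2.circle(im,(int(u),int(v)),3,(0,255,0),1)
    u,v=proj(K,E,(.512+x,-.343+y,.004)); cv2.circle(im,(int(u),int(v)),3,(255,0,255),1)
cv2.imwrite("pics/w4.png",im)
E
```

```text
[ 0.49679481 -0.34401824  0.21813738] [ 0.001  1.     0.    -0.   ] 0.03373706133923631
223 67
409 67
239 297
394 297
```

View pics/w4.png

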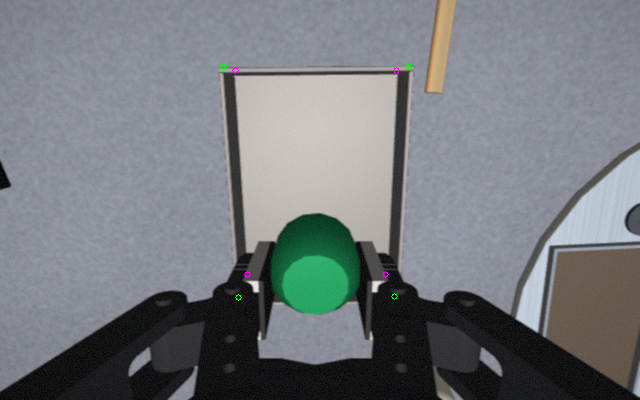

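The tote is axis-aligned, with the inner rim matching the predicted corners within ~3 mm. Green goes to slot (.449,-.375).

Emit:
apply_moves:
  moves:
    - [[-0.096, -0.062, -0.05], [0, 0, 0]]
    - [[-0.096, -0.062, -0.1], [0, 0, 0]]
    - [[0, 0, -0.1], [0, 0, 0]]
    - [[0, 0, -0.12], [0, 0, 0]]
    - [[0, 0, -0.12], [0, 0, 0]]
    - [[0, 0, -0.12], [0, 0, 0]]
    - [[0, 0, -0.1], [0, 0, 0]]
    - [[0, 0, -0.06], [0, 0, 0]]
    - [[0, 0, 0], [0, 0, 0]]
    - [[0, 0, 0], [0, 0, 0]]
    - [[0, 0, 0], [0, 0, 0]]

```text
time_s: 24.48
ee_pos: [0.4502, -0.3732, 0.0277]
orientation: [-0.001, 1.0, -0.001, 0.001]
contact_force: [0.4, -0.1, -0.7]
finger_gap: 0.0336
finger_force: 60.2
```

Emit:
apply_moves:
  moves:
    - [[0, -0.004, -0.03], [0, 0, 0]]
    - [[0, 0, -0.02], [0, 0, 0]]
    - [[0, 0, 0], [0, 0, 0]]
    - [[0, 0, 0], [0, 0, 0]]

```text
time_s: 24.82
ee_pos: [0.4496, -0.3746, 0.0141]
orientation: [-0.001, 1.0, -0.0, 0.0]
contact_force: [0.7, -0.3, 0.6]
finger_gap: 0.0339
finger_force: 60.3
```

Emit:
apply_moves:
  moves:
    - [[0, 0, 0], [0, 0, 0]]
    - [[0, 0, 0], [0, 0, 0]]
    - [[0, 0, 0], [0, 0, 0]]
    - [[0, 0, 0.05], [0, 0, 0]]
    - [[0, 0, 0.15], [0, 0, 0]]
    - [[0, 0, 0.15], [0, 0, 0]]
    - [[0, 0, 0.15], [0, 0, 0]]
    - [[0, 0, 0.15], [0, 0, 0]]
  gripper: 0.52

```text
time_s: 25.48
ee_pos: [0.4491, -0.374, 0.178]
orientation: [-0.001, 1.0, 0.0, -0.0]
contact_force: [1.3, -0.6, -0.3]
finger_gap: 0.0443
finger_force: 0.0
```

Emit:
apply_moves:
  moves:
    - [[0.01, 0.15, 0.025], [0, 0, 0]]
    - [[0.01, 0.15, 0.025], [0, 0, 0]]
    - [[0.01, 0.15, 0.025], [0, 0, 0]]
    - [[0.01, 0.15, 0.025], [0, 0, 0]]
    - [[0.01, 0.15, 0.025], [0, 0, 0]]
    - [[0.01, 0.15, 0.025], [0, 0, 0]]
    - [[0.01, 0.15, 0.025], [0, 0, 0]]
    - [[0.01, 0.15, 0.025], [0, 0, 0]]
    - [[0.01, 0.15, 0.025], [0, 0, 0]]
    - [[0.01, 0.15, 0.025], [0, 0, 0]]
    - [[0.01, 0.15, 0.025], [0, 0, 0]]
    - [[0, 0.15, 0.025], [0, 0, 0]]
    - [[0, 0, 0], [0, 0, 0]]
    - [[0, 0, 0], [0, 0, 0]]
    - [[0, 0, 0], [0, 0, 0]]
  gripper: 0.6

```text
time_s: 26.73
ee_pos: [0.4767, 0.0754, 0.2512]
orientation: [-0.001, 1.0, -0.0, -0.0]
contact_force: [0.2, 0.6, -0.8]
finger_gap: 0.0513
finger_force: 0.0
```

```bash
python3 look.py w5.png; python3 - <<'E'
from h import *
K,E,_=cam("top");a=ctrl.capture("top")
print({k:v for k,v in weights(a,K,E,.022,(420,150,485,228),25).items()})
E
```

```text
[0.47673273 0.07544192 0.25119484] [-0.001  1.    -0.    -0.   ] 26.7333 gap 0.05127172740841128 q6 -1.5752204658315077
blue [([314.2, 218.4], 1144, [36, 40], [0.5228, 0.0744])]
orange [([448.0, 62.4], 2774, [67, 107], [0.3809, 0.1894]), ([548.6, 142.2], 3976, [129, 118], [0.4491, 0.288]), ([385.4, 167.5], 1323, [42, 42], [0.4728, 0.1405])]
green []
red [([311.7, 174.3], 1191, [38, 41], [0.4794, 0.072]), ([185.5, 243.1], 927, [39, 39], [0.5488, -0.0524])]
violet [([249.6, 221.7], 1175, [38, 41], [0.5263, 0.0119])]
turq [([382.9, 220.8], 1177, [39, 40], [0.5251, 0.1409])]
{'blue': [], 'orange': [], 'green': [([461.7, 208.8], 79, [10, 11], [0.4483, -0.381])], 'red': [], 'violet': [], 'turq': []}
```

Emit:
apply_moves:
  moves:
    - [[0.01, -0.012, -0.1], [0, 0, 0]]
    - [[0, 0, -0.14], [0, 0, 0]]
    - [[0, 0, -0.14], [0, 0, 0]]
    - [[0, 0, -0.14], [0, 0, 0]]
    - [[0, 0, -0.12], [0, 0, 0]]
    - [[0, 0, -0.1], [0, 0, 0]]
    - [[0, 0, -0.045], [0, 0, 0]]
    - [[0, 0, 0], [0, 0, 0]]
    - [[0, 0, 0], [0, 0, 0]]

```text
time_s: 27.58
ee_pos: [0.4793, 0.0715, 0.0547]
orientation: [0.0, 1.0, 0.0, -0.001]
contact_force: [-0.4, -0.5, -0.0]
finger_gap: 0.0516
finger_force: 0.0
```

Emit:
apply_moves:
  moves:
    - [[0, 0, 0], [0, 0, 0]]
    - [[0, 0, 0], [0, 0, 0]]
    - [[0, 0, 0], [0, 0, 0]]
    - [[0, 0, 0], [0, 0, 0]]
    - [[0, 0, 0], [0, 0, 0]]
    - [[0, 0, 0.05], [0, 0, 0]]
    - [[0, 0, 0.15], [0, 0, 0]]
    - [[0, 0, 0.15], [0, 0, 0]]
    - [[0, 0, 0.15], [0, 0, 0]]
    - [[0, 0, 0], [0, 0, 0]]
  gripper: 0.25

```text
time_s: 28.42
ee_pos: [0.4832, 0.0729, 0.1875]
orientation: [-0.001, 1.0, 0.0, 0.007]
contact_force: [0.7, -0.5, 0.7]
finger_gap: 0.0339
finger_force: 60.1
```

Emit:
apply_moves:
  moves:
    - [[0.0127, -0.1625, 0], [0, 0, 0]]
    - [[0.0127, -0.1625, 0], [0, 0, 0]]
    - [[0.0127, -0.1625, 0], [0, 0, 0]]
    - [[0.0127, -0.1625, 0], [0, 0, 0]]
    - [[0.0127, -0.1625, 0], [0, 0, 0]]
    - [[0.0127, -0.1625, 0], [0, 0, 0]]
    - [[0.0127, -0.1625, 0], [0, 0, 0]]
    - [[0.0127, -0.1625, 0], [0, 0, 0]]
    - [[0.0127, -0.1625, 0], [0, 0, 0]]
    - [[0.0127, -0.1625, 0], [0, 0, 0]]
    - [[0.0127, -0.1625, 0], [0, 0, 0]]
    - [[0, 0, 0], [0, 0, 0]]
    - [[0, 0, -0.1], [0, 0, 0]]
    - [[0, 0, -0.14], [0, 0, 0]]
    - [[0, 0, -0.14], [0, 0, 0]]
    - [[0, 0, -0.12], [0, 0, 0]]
    - [[0, 0, -0.05], [0, 0, 0]]
    - [[0, 0, 0], [0, 0, 0]]
    - [[0, 0, 0], [0, 0, 0]]

```text
time_s: 30.0
ee_pos: [0.5147, -0.3743, 0.0431]
orientation: [-0.001, 1.0, -0.0, 0.0]
contact_force: [1.1, 0.1, -0.1]
finger_gap: 0.0338
finger_force: 60.2
```

Emit:
apply_moves:
  moves:
    - [[0, 0, -0.06], [0, 0, 0]]
    - [[0, 0, -0.04], [0, 0, 0]]
    - [[0, 0, -0.014], [0, 0, 0]]
    - [[0, 0, 0], [0, 0, 0]]
    - [[0, 0, 0], [0, 0, 0]]

```text
time_s: 30.42
ee_pos: [0.515, -0.3747, 0.0156]
orientation: [-0.001, 1.0, -0.001, 0.001]
contact_force: [-0.2, 0.7, 2.9]
finger_gap: 0.0336
finger_force: 60.6
```

Emit:
apply_moves:
  moves:
    - [[0, 0, 0], [0, 0, 0]]
    - [[0, 0, 0], [0, 0, 0]]
    - [[0, 0, 0], [0, 0, 0]]
    - [[0, 0, 0.05], [0, 0, 0]]
    - [[0, 0, 0.15], [0, 0, 0]]
    - [[0, 0, 0.15], [0, 0, 0]]
    - [[0, 0, 0.15], [0, 0, 0]]
    - [[0, 0, 0.15], [0, 0, 0]]
  gripper: 0.52

```text
time_s: 31.08
ee_pos: [0.5141, -0.374, 0.1794]
orientation: [-0.001, 1.0, -0.0, 0.0]
contact_force: [1.0, -1.1, 0.0]
finger_gap: 0.0445
finger_force: 0.0
```

Emit:
apply_moves:
  moves:
    - [[-0.0125, 0.15, 0.025], [0, 0, 0]]
    - [[-0.0125, 0.15, 0.025], [0, 0, 0]]
    - [[-0.0125, 0.15, 0.025], [0, 0, 0]]
    - [[-0.0125, 0.15, 0.025], [0, 0, 0]]
    - [[-0.0125, 0.15, 0.025], [0, 0, 0]]
    - [[-0.0125, 0.15, 0.025], [0, 0, 0]]
    - [[-0.0125, 0.15, 0.025], [0, 0, 0]]
    - [[-0.0125, 0.15, 0.025], [0, 0, 0]]
    - [[-0.0125, 0.15, 0.025], [0, 0, 0]]
    - [[-0.0125, 0.15, 0.025], [0, 0, 0]]
    - [[-0.0125, 0.15, 0.025], [0, 0, 0]]
    - [[-0.0125, 0.15, 0.025], [0, 0, 0]]
    - [[0, 0, 0], [0, 0, 0]]
    - [[0, 0, 0], [0, 0, 0]]
    - [[0, 0, 0], [0, 0, 0]]
  gripper: 0.6

```text
time_s: 32.33
ee_pos: [0.4768, 0.0756, 0.2521]
orientation: [-0.001, 1.0, -0.0, 0.0]
contact_force: [-0.2, 0.1, 0.1]
finger_gap: 0.0511
finger_force: 0.0
```

```bash
python3 look.py w6.png
```

```text
[0.47677579 0.07557571 0.25208183] [-0.001  1.    -0.     0.   ] 32.3333 gap 0.0511209863254949 q6 -1.5749672798864582
blue [([314.0, 217.7], 1136, [36, 40], [0.5226, 0.0744])]
orange [([447.6, 62.2], 2758, [67, 108], [0.3809, 0.1895]), ([548.4, 142.2], 3952, [130, 117], [0.4494, 0.2885]), ([385.1, 167.0], 1313, [42, 41], [0.4727, 0.1405])]
green []
red [([185.7, 242.5], 927, [38, 38], [0.5487, -0.0523])]
violet [([249.7, 221.2], 1160, [38, 40], [0.5264, 0.0119])]
turq [([382.4, 220.2], 1170, [38, 39], [0.525, 0.1408])]
```

Emit:
apply_moves:
  moves:
    - [[-0.008, 0.13, -0.05], [0, 0, 0]]
    - [[-0.008, 0.13, -0.05], [0, 0, 0]]
    - [[0, 0, -0.14], [0, 0, 0]]
    - [[0, 0, -0.14], [0, 0, 0]]
    - [[0, 0, -0.14], [0, 0, 0]]
    - [[0, 0, -0.12], [0, 0, 0]]
    - [[0, 0, -0.1], [0, 0, 0]]
    - [[0, 0, -0.05], [0, 0, 0]]
    - [[0, 0, 0], [0, 0, 0]]
    - [[0, 0, 0], [0, 0, 0]]

```text
time_s: 33.22
ee_pos: [0.473, 0.1395, 0.0538]
orientation: [0.0, 1.0, -0.0, -0.001]
contact_force: [0.4, 0.1, 0.3]
finger_gap: 0.051
finger_force: 0.0
```

Emit:
apply_moves:
  moves:
    - [[0, 0, 0], [0, 0, 0]]
    - [[0, 0, 0], [0, 0, 0]]
    - [[0, 0, 0], [0, 0, 0]]
    - [[0, 0, 0], [0, 0, 0]]
    - [[0, 0, 0], [0, 0, 0]]
    - [[0, 0, 0.05], [0, 0, 0]]
    - [[0, 0, 0.15], [0, 0, 0]]
    - [[0, 0, 0.15], [0, 0, 0]]
    - [[0, 0, 0.15], [0, 0, 0]]
    - [[0, 0, 0], [0, 0, 0]]
  gripper: 0.25

```text
time_s: 34.05
ee_pos: [0.4764, 0.1415, 0.1864]
orientation: [-0.001, 1.0, 0.001, 0.007]
contact_force: [0.4, 0.9, -0.3]
finger_gap: 0.0341
finger_force: 60.1
```

Emit:
apply_moves:
  moves:
    - [[0.0326, -0.1586, 0], [0, 0, 0]]
    - [[0.0326, -0.1586, 0], [0, 0, 0]]
    - [[0.0326, -0.1586, 0], [0, 0, 0]]
    - [[0.0326, -0.1586, 0], [0, 0, 0]]
    - [[0.0326, -0.1586, 0], [0, 0, 0]]
    - [[0.0326, -0.1586, 0], [0, 0, 0]]
    - [[0.0326, -0.1586, 0], [0, 0, 0]]
    - [[0.0326, -0.1586, 0], [0, 0, 0]]
    - [[0.0326, -0.1586, 0], [0, 0, 0]]
    - [[0.0326, -0.1586, 0], [0, 0, 0]]
    - [[0.0326, -0.1586, 0], [0, 0, 0]]
    - [[0.0326, -0.1586, 0], [0, 0, 0]]
    - [[0.0326, -0.1586, 0], [0, 0, 0]]
    - [[0, 0, 0], [0, 0, 0]]
    - [[0, 0, 0], [0, 0, 0]]

```text
time_s: 35.3
ee_pos: [0.578, -0.3766, 0.1772]
orientation: [0.0, 1.0, 0.001, -0.001]
contact_force: [0.4, -0.5, -1.3]
finger_gap: 0.0339
finger_force: 60.3
```

Emit:
apply_moves:
  moves:
    - [[0.004, 0.004, -0.1], [0, 0, 0]]
    - [[0, 0, -0.14], [0, 0, 0]]
    - [[0, 0, -0.14], [0, 0, 0]]
    - [[0, 0, -0.1], [0, 0, 0]]
    - [[0, 0, -0.06], [0, 0, 0]]
    - [[0, 0, -0.05], [0, 0, 0]]
    - [[0, 0, -0.03], [0, 0, 0]]
    - [[0, 0, -0.028], [0, 0, 0]]
    - [[0, 0, 0], [0, 0, 0]]
    - [[0, 0, 0], [0, 0, 0]]

```text
time_s: 36.13
ee_pos: [0.5802, -0.3737, 0.0178]
orientation: [-0.001, 1.0, -0.0, 0.0]
contact_force: [0.0, 0.3, -0.3]
finger_gap: 0.0335
finger_force: 60.3
```

Emit:
apply_moves:
  moves:
    - [[0, 0, 0], [0, 0, 0]]
    - [[0, 0, 0], [0, 0, 0]]
    - [[0, 0, 0], [0, 0, 0]]
    - [[0, 0, 0.05], [0, 0, 0]]
    - [[0, 0, 0.15], [0, 0, 0]]
    - [[0, 0, 0.15], [0, 0, 0]]
    - [[0, 0, 0.15], [0, 0, 0]]
    - [[0, 0, 0.15], [0, 0, 0]]
  gripper: 0.52

```text
time_s: 36.8
ee_pos: [0.5797, -0.3736, 0.1829]
orientation: [-0.001, 1.0, -0.0, 0.001]
contact_force: [1.1, 0.4, 0.6]
finger_gap: 0.0445
finger_force: 0.0
```

Emit:
apply_moves:
  moves:
    - [[-0.034, 0.15, 0.025], [0, 0, 0]]
    - [[-0.034, 0.15, 0.025], [0, 0, 0]]
    - [[-0.034, 0.15, 0.025], [0, 0, 0]]
    - [[-0.034, 0.15, 0.025], [0, 0, 0]]
    - [[-0.034, 0.15, 0.025], [0, 0, 0]]
    - [[-0.034, 0.15, 0.025], [0, 0, 0]]
    - [[-0.034, 0.15, 0.025], [0, 0, 0]]
    - [[-0.034, 0.15, 0.025], [0, 0, 0]]
    - [[-0.034, 0.15, 0.025], [0, 0, 0]]
    - [[-0.034, 0.15, 0.025], [0, 0, 0]]
    - [[-0.034, 0.15, 0.025], [0, 0, 0]]
    - [[-0.034, 0.15, 0.025], [0, 0, 0]]
    - [[0, 0, 0], [0, 0, 0]]
    - [[0, 0, 0], [0, 0, 0]]
    - [[0, 0, 0], [0, 0, 0]]
  gripper: 0.6

```text
time_s: 38.05
ee_pos: [0.4779, 0.0761, 0.2554]
orientation: [-0.001, 1.0, -0.0, 0.001]
contact_force: [0.9, -0.7, 0.6]
finger_gap: 0.0512
finger_force: 0.0
```

```bash
python3 look.py w7.png; python3 - <<'E'
from h import *
K,E,_=cam("top");a=ctrl.capture("top")
for k,v in weights(a,K,E,.022,(420,150,485,228),25).items():print(k,v)
E
```

```text
[0.47791128 0.07610926 0.25536671] [-0.001  1.    -0.     0.001] 38.05 gap 0.05117727498843695 q6 -1.5738346130022822
blue [([313.4, 215.4], 1117, [36, 40], [0.5227, 0.0744])]
orange [([14.1, 26.0], 175, [12, 52], [0.3537, -0.1803]), ([446.0, 61.3], 2723, [66, 106], [0.3811, 0.1897]), ([546.6, 140.6], 3874, [132, 116], [0.4495, 0.2892]), ([584.4, 180.8], 196, [64, 37], [0.4874, 0.3318])]
green []
red [([186.1, 239.8], 894, [37, 38], [0.5485, -0.0524])]
violet [([249.6, 218.8], 1140, [38, 40], [0.5263, 0.0119])]
turq [([381.5, 217.9], 1147, [38, 40], [0.5251, 0.1409])]
blue []
orange [([456.9, 168.6], 119, [13, 12], [0.5786, -0.376])]
green [([461.8, 208.8], 76, [10, 11], [0.4483, -0.3813])]
red [([459.3, 188.6], 98, [13, 11], [0.5132, -0.3786])]
violet []
turq []
```

Emit:
apply_moves:
  moves:
    - [[0.09, -0.007, -0.05], [0, 0, 0]]
    - [[0.089, 0, -0.05], [0, 0, 0]]
    - [[0, 0, -0.14], [0, 0, 0]]
    - [[0, 0, -0.14], [0, 0, 0]]
    - [[0, 0, -0.14], [0, 0, 0]]
    - [[0, 0, -0.12], [0, 0, 0]]
    - [[0, 0, -0.1], [0, 0, 0]]
    - [[0, 0, -0.065], [0, 0, 0]]
    - [[0, 0, 0], [0, 0, 0]]
    - [[0, 0, 0], [0, 0, 0]]

```text
time_s: 38.98
ee_pos: [0.5224, 0.0734, 0.0527]
orientation: [0.0, 1.0, 0.0, -0.001]
contact_force: [0.5, 0.6, 0.3]
finger_gap: 0.0513
finger_force: 0.0
```

Emit:
apply_moves:
  moves:
    - [[0, 0, 0], [0, 0, 0]]
    - [[0, 0, 0], [0, 0, 0]]
    - [[0, 0, 0], [0, 0, 0]]
    - [[0, 0, 0], [0, 0, 0]]
    - [[0, 0, 0], [0, 0, 0]]
    - [[0, 0, 0.05], [0, 0, 0]]
    - [[0, 0, 0.15], [0, 0, 0]]
    - [[0, 0, 0.15], [0, 0, 0]]
    - [[0, 0, 0.15], [0, 0, 0]]
    - [[0, 0, 0], [0, 0, 0]]
  gripper: 0.25

```text
time_s: 39.82
ee_pos: [0.5263, 0.0749, 0.1861]
orientation: [-0.001, 1.0, 0.0, 0.007]
contact_force: [1.6, 0.1, -0.6]
finger_gap: 0.0336
finger_force: 60.2
```

Emit:
apply_moves:
  moves:
    - [[-0.0035, -0.154, 0], [0, 0, 0]]
    - [[-0.0035, -0.154, 0], [0, 0, 0]]
    - [[-0.0035, -0.154, 0], [0, 0, 0]]
    - [[-0.0035, -0.154, 0], [0, 0, 0]]
    - [[-0.0035, -0.154, 0], [0, 0, 0]]
    - [[-0.0035, -0.154, 0], [0, 0, 0]]
    - [[-0.0035, -0.154, 0], [0, 0, 0]]
    - [[-0.0035, -0.154, 0], [0, 0, 0]]
    - [[-0.0035, -0.154, 0], [0, 0, 0]]
    - [[-0.0035, -0.154, 0], [0, 0, 0]]
    - [[0, 0, 0], [0, 0, 0]]
    - [[0, 0, 0], [0, 0, 0]]
    - [[0, 0, 0], [0, 0, 0]]

```text
time_s: 40.9
ee_pos: [0.5135, -0.3098, 0.178]
orientation: [-0.001, 1.0, 0.001, -0.0]
contact_force: [0.4, 1.2, -1.4]
finger_gap: 0.0336
finger_force: 60.3
```

Emit:
apply_moves:
  moves:
    - [[0, -0.004, -0.1], [0, 0, 0]]
    - [[0, 0, -0.14], [0, 0, 0]]
    - [[0, 0, -0.14], [0, 0, 0]]
    - [[0, 0, -0.1], [0, 0, 0]]
    - [[0, 0, -0.06], [0, 0, 0]]
    - [[0, 0, -0.05], [0, 0, 0]]
    - [[0, 0, -0.04], [0, 0, 0]]
    - [[0, 0, -0.028], [0, 0, 0]]
    - [[0, 0, 0], [0, 0, 0]]
    - [[0, 0, 0], [0, 0, 0]]

```text
time_s: 41.73
ee_pos: [0.5144, -0.3108, 0.0145]
orientation: [-0.002, 1.0, -0.0, 0.001]
contact_force: [-0.1, -0.5, -1.0]
finger_gap: 0.0338
finger_force: 60.3
```

Emit:
apply_moves:
  moves:
    - [[0, 0, 0], [0, 0, 0]]
    - [[0, 0, 0], [0, 0, 0]]
    - [[0, 0, 0], [0, 0, 0]]
    - [[0, 0, 0.05], [0, 0, 0]]
    - [[0, 0, 0.15], [0, 0, 0]]
    - [[0, 0, 0.15], [0, 0, 0]]
    - [[0, 0, 0.15], [0, 0, 0]]
    - [[0, 0, 0.15], [0, 0, 0]]
  gripper: 0.5

```text
time_s: 42.4
ee_pos: [0.5136, -0.3113, 0.1792]
orientation: [-0.001, 1.0, -0.0, 0.0]
contact_force: [0.6, -0.2, -0.1]
finger_gap: 0.043
finger_force: 0.0
```

Emit:
apply_moves:
  moves:
    - [[-0.0144, 0.154, 0.03], [0, 0, 0]]
    - [[-0.0144, 0.154, 0.03], [0, 0, 0]]
    - [[-0.0144, 0.154, 0.03], [0, 0, 0]]
    - [[-0.0144, 0.154, 0.03], [0, 0, 0]]
    - [[-0.0144, 0.154, 0.03], [0, 0, 0]]
    - [[-0.0144, 0.154, 0.03], [0, 0, 0]]
    - [[-0.0144, 0.154, 0.03], [0, 0, 0]]
    - [[-0.0144, 0.154, 0.03], [0, 0, 0]]
    - [[-0.0144, 0.154, 0.03], [0, 0, 0]]
    - [[-0.0144, 0.154, 0.03], [0, 0, 0]]
    - [[0, 0, 0], [0, 0, 0]]
    - [[0, 0, 0], [0, 0, 0]]
    - [[0, 0, 0], [0, 0, 0]]
  gripper: 0.6

```text
time_s: 43.48
ee_pos: [0.4777, 0.0733, 0.2519]
orientation: [-0.001, 1.0, -0.0, 0.0]
contact_force: [-0.5, 0.4, 0.3]
finger_gap: 0.0508
finger_force: 0.0
```

```bash
python3 look.py w8.png
```

```text
[0.47772867 0.07334665 0.25186921] [-0.001  1.    -0.     0.   ] 43.4833 gap 0.05083002718476893 q6 -1.5795614089867134
blue []
orange [([450.0, 61.2], 2788, [67, 108], [0.381, 0.1891]), ([552.9, 142.7], 4164, [128, 117], [0.4508, 0.2903])]
green []
red [([188.0, 241.7], 918, [38, 38], [0.5487, -0.0521])]
violet [([252.0, 220.4], 1165, [38, 40], [0.5264, 0.012])]
turq [([385.0, 219.4], 1173, [38, 40], [0.5251, 0.141])]
```

Emit:
apply_moves:
  moves:
    - [[0.064, 0.09, -0.03], [0, 0, 0]]
    - [[0.063, 0.09, -0.03], [0, 0, 0]]
    - [[0.063, 0.09, -0.05], [0, 0, 0]]
    - [[0, 0, -0.14], [0, 0, 0]]
    - [[0, 0, -0.14], [0, 0, 0]]
    - [[0, 0, -0.14], [0, 0, 0]]
    - [[0, 0, -0.12], [0, 0, 0]]
    - [[0, 0, -0.09], [0, 0, 0]]
    - [[0, 0, -0.05], [0, 0, 0]]
    - [[0, 0, 0], [0, 0, 0]]
    - [[0, 0, 0], [0, 0, 0]]

```text
time_s: 44.45
ee_pos: [0.5253, 0.1394, 0.0531]
orientation: [0.0, 1.0, -0.0, -0.001]
contact_force: [-0.5, 1.0, -0.5]
finger_gap: 0.0513
finger_force: 0.0
```

Emit:
apply_moves:
  moves:
    - [[0, 0, 0], [0, 0, 0]]
    - [[0, 0, 0], [0, 0, 0]]
    - [[0, 0, 0], [0, 0, 0]]
    - [[0, 0, 0], [0, 0, 0]]
    - [[0, 0, 0], [0, 0, 0]]
    - [[0, 0, 0.05], [0, 0, 0]]
    - [[0, 0, 0.15], [0, 0, 0]]
    - [[0, 0, 0.15], [0, 0, 0]]
    - [[0, 0, 0.15], [0, 0, 0]]
    - [[0, 0, 0], [0, 0, 0]]
  gripper: 0.25

```text
time_s: 45.28
ee_pos: [0.5287, 0.142, 0.1862]
orientation: [-0.001, 1.0, 0.001, 0.006]
contact_force: [1.1, 0.7, 0.2]
finger_gap: 0.0337
finger_force: 60.0
```

Emit:
apply_moves:
  moves:
    - [[0.018, -0.1507, 0], [0, 0, 0]]
    - [[0.018, -0.1507, 0], [0, 0, 0]]
    - [[0.018, -0.1507, 0], [0, 0, 0]]
    - [[0.018, -0.1507, 0], [0, 0, 0]]
    - [[0.018, -0.1507, 0], [0, 0, 0]]
    - [[0.018, -0.1507, 0], [0, 0, 0]]
    - [[0.018, -0.1507, 0], [0, 0, 0]]
    - [[0.018, -0.1507, 0], [0, 0, 0]]
    - [[0.018, -0.1507, 0], [0, 0, 0]]
    - [[0.018, -0.1507, 0], [0, 0, 0]]
    - [[0.018, -0.1507, 0], [0, 0, 0]]
    - [[0.018, -0.1507, 0], [0, 0, 0]]
    - [[0, 0, 0], [0, 0, 0]]
    - [[0, 0, 0], [0, 0, 0]]
    - [[0, 0, 0], [0, 0, 0]]

```text
time_s: 46.53
ee_pos: [0.579, -0.3103, 0.1779]
orientation: [-0.001, 1.0, 0.001, -0.001]
contact_force: [-0.0, 0.2, -1.5]
finger_gap: 0.0342
finger_force: 60.1
```

Emit:
apply_moves:
  moves:
    - [[0, -0.002, -0.1], [0, 0, 0]]
    - [[0, 0, -0.14], [0, 0, 0]]
    - [[0, 0, -0.14], [0, 0, 0]]
    - [[0, 0, -0.1], [0, 0, 0]]
    - [[0, 0, -0.06], [0, 0, 0]]
    - [[0, 0, -0.05], [0, 0, 0]]
    - [[0, 0, -0.04], [0, 0, 0]]
    - [[0, 0, -0.028], [0, 0, 0]]
    - [[0, 0, 0], [0, 0, 0]]
    - [[0, 0, 0], [0, 0, 0]]

```text
time_s: 47.37
ee_pos: [0.5799, -0.3114, 0.0151]
orientation: [-0.001, 1.0, -0.0, 0.001]
contact_force: [-0.6, 1.1, -0.8]
finger_gap: 0.0336
finger_force: 60.2
```

Emit:
apply_moves:
  moves:
    - [[0, 0, 0], [0, 0, 0]]
    - [[0, 0, 0], [0, 0, 0]]
    - [[0, 0, 0], [0, 0, 0]]
    - [[0, 0, 0.05], [0, 0, 0]]
    - [[0, 0, 0.15], [0, 0, 0]]
    - [[0, 0, 0.15], [0, 0, 0]]
    - [[0, 0, 0.15], [0, 0, 0]]
    - [[0, 0, 0.15], [0, 0, 0]]
  gripper: 0.5

```text
time_s: 48.03
ee_pos: [0.5791, -0.3114, 0.1799]
orientation: [-0.001, 1.0, -0.0, 0.0]
contact_force: [0.6, -0.9, -0.2]
finger_gap: 0.0427
finger_force: 0.0
```

Emit:
apply_moves:
  moves:
    - [[-0.04, 0.154, 0.03], [0, 0, 0]]
    - [[-0.04, 0.154, 0.03], [0, 0, 0]]
    - [[-0.04, 0.154, 0.03], [0, 0, 0]]
    - [[-0.04, 0.154, 0.03], [0, 0, 0]]
    - [[-0.04, 0.154, 0.03], [0, 0, 0]]
    - [[-0.04, 0.154, 0.03], [0, 0, 0]]
    - [[-0.04, 0.154, 0.03], [0, 0, 0]]
    - [[-0.04, 0.154, 0.03], [0, 0, 0]]
    - [[-0.04, 0.154, 0.03], [0, 0, 0]]
    - [[-0.04, 0.154, 0.03], [0, 0, 0]]
    - [[0, 0, 0], [0, 0, 0]]
    - [[0, 0, 0], [0, 0, 0]]
    - [[0, 0, 0], [0, 0, 0]]
  gripper: 0.6

```text
time_s: 49.12
ee_pos: [0.4794, 0.0733, 0.2525]
orientation: [-0.001, 1.0, -0.0, 0.001]
contact_force: [-0.8, -0.8, -0.3]
finger_gap: 0.0516
finger_force: 0.0
```

```bash
python3 look.py w9.png|grep -v -e orange -e green; python3 - <<'E'
from h import *
K,E,_=cam("top");a=ctrl.capture("top")
for k,v in weights(a,K,E,.022,(420,150,485,228),25).items():print(k,v)
E
```

```text
[0.47940151 0.07325821 0.25251624] [-0.001  1.    -0.     0.001] 49.1167 gap 0.05157214775462244 q6 -1.5797495958451824
blue []
red [([188.1, 239.5], 910, [38, 38], [0.5484, -0.0522])]
violet [([252.0, 218.4], 1157, [38, 40], [0.5263, 0.0119])]
turq []
blue [([438.9, 189.2], 97, [12, 11], [0.5131, -0.3135])]
orange [([456.9, 168.6], 119, [13, 12], [0.5786, -0.376])]
green [([461.6, 208.8], 79, [10, 11], [0.4485, -0.3809])]
red [([459.2, 188.6], 100, [13, 11], [0.5133, -0.3783])]
violet []
turq [([438.1, 168.6], 85, [11, 11], [0.5802, -0.3159])]
```

Emit:
apply_moves:
  moves:
    - [[0.01175, -0.01535, 0], [0, 0, -0.982]]
    - [[0.01175, -0.01535, 0], [0, 0, -0.982]]
    - [[0.01175, -0.01535, 0], [0, 0, -0.982]]
    - [[0.01175, -0.01535, 0], [0, 0, -0.982]]
    - [[0.01175, -0.01535, 0], [0, 0, -0.982]]
    - [[0.01175, -0.01535, 0], [0, 0, -0.982]]
    - [[0.01175, -0.01535, 0], [0, 0, -0.982]]
    - [[0.01175, -0.01535, 0], [0, 0, -0.982]]
    - [[0.01175, -0.01535, 0], [0, 0, -0.982]]
    - [[0.01175, -0.01535, 0], [0, 0, -0.982]]
    - [[0.01175, -0.01535, 0], [0, 0, -0.982]]
    - [[0.01175, -0.01535, 0], [0, 0, -0.982]]
    - [[0.01175, -0.01535, 0], [0, 0, -0.982]]
    - [[0.01175, -0.01535, 0], [0, 0, -0.982]]
    - [[0.01175, -0.01535, 0], [0, 0, -0.982]]
    - [[0.01175, -0.01535, 0], [0, 0, -0.982]]
    - [[0, 0, 0], [0, 0, 0]]
    - [[0, 0, 0], [0, 0, 0]]

```text
time_s: 50.72
ee_pos: [0.5263, 0.0108, 0.2514]
orientation: [0.706, 0.708, -0.0, -0.0]
contact_force: [-0.6, 0.9, -0.2]
finger_gap: 0.0513
finger_force: 0.0
```

```bash
python3 look.py w10.png|grep -v -e orange -e green
```

```text
[0.52633443 0.01078556 0.25138669] [ 0.706  0.708 -0.    -0.   ] 50.7167 gap 0.05130957825900806 q6 -0.12723333509217885
blue []
red [([326.3, 235.8], 772, [26, 38], [0.5386, -0.0523])]
violet [([313.9, 171.2], 1149, [37, 39], [0.5265, 0.0121])]
turq []
```

Emit:
apply_moves:
  moves:
    - [[0, 0.003, -0.1], [0, 0, 0]]
    - [[0, 0, -0.14], [0, 0, 0]]
    - [[0, 0, -0.14], [0, 0, 0]]
    - [[0, 0, -0.14], [0, 0, 0]]
    - [[0, 0, -0.12], [0, 0, 0]]
    - [[0, 0, -0.09], [0, 0, 0]]
    - [[0, 0, -0.048], [0, 0, 0]]
    - [[0, 0, 0], [0, 0, 0]]
    - [[0, 0, 0], [0, 0, 0]]

```text
time_s: 51.52
ee_pos: [0.526, 0.0128, 0.0571]
orientation: [0.706, 0.708, -0.0, -0.0]
contact_force: [0.4, 0.1, 0.3]
finger_gap: 0.0513
finger_force: 0.0
```

Emit:
apply_moves:
  moves:
    - [[0, 0, 0], [0, 0, 0]]
    - [[0, 0, 0], [0, 0, 0]]
    - [[0, 0, 0], [0, 0, 0]]
    - [[0, 0, 0], [0, 0, 0]]
    - [[0, 0, 0], [0, 0, 0]]
    - [[0, 0, 0.05], [0, 0, 0]]
    - [[0, 0, 0.15], [0, 0, 0]]
    - [[0, 0, 0.15], [0, 0, 0]]
    - [[0, 0, 0.15], [0, 0, 0]]
    - [[0, 0, 0], [0, 0, 0]]
  gripper: 0.25

```text
time_s: 52.35
ee_pos: [0.5301, 0.0125, 0.1902]
orientation: [0.706, 0.708, 0.004, 0.006]
contact_force: [1.4, -0.1, -0.5]
finger_gap: 0.0332
finger_force: 60.1
```

Emit:
apply_moves:
  moves:
    - [[-0.01925, -0.081, 0], [0, 0, 0.982]]
    - [[-0.01925, -0.081, 0], [0, 0, 0.982]]
    - [[-0.01925, -0.081, 0], [0, 0, 0.982]]
    - [[-0.01925, -0.081, 0], [0, 0, 0.982]]
    - [[-0.01925, -0.081, 0], [0, 0, 0.982]]
    - [[-0.01925, -0.081, 0], [0, 0, 0.982]]
    - [[-0.01925, -0.081, 0], [0, 0, 0.982]]
    - [[-0.01925, -0.081, 0], [0, 0, 0.982]]
    - [[-0.01925, -0.081, 0], [0, 0, 0.982]]
    - [[-0.01925, -0.081, 0], [0, 0, 0.982]]
    - [[-0.01925, -0.081, 0], [0, 0, 0.982]]
    - [[-0.01925, -0.081, 0], [0, 0, 0.982]]
    - [[-0.01925, -0.081, 0], [0, 0, 0.982]]
    - [[-0.01925, -0.081, 0], [0, 0, 0.982]]
    - [[-0.01925, -0.081, 0], [0, 0, 0.982]]
    - [[-0.01925, -0.081, 0], [0, 0, 0.982]]
    - [[0, 0, 0], [0, 0, 0]]
    - [[0, 0, 0], [0, 0, 0]]
    - [[0, 0, 0], [0, 0, 0]]

```text
time_s: 53.93
ee_pos: [0.4492, -0.3106, 0.1823]
orientation: [-0.0, 1.0, 0.0, 0.0]
contact_force: [0.1, -0.7, -1.2]
finger_gap: 0.0336
finger_force: 60.1
```

Emit:
apply_moves:
  moves:
    - [[0, 0, -0.1], [0, 0, 0]]
    - [[0, 0, -0.14], [0, 0, 0]]
    - [[0, 0, -0.14], [0, 0, 0]]
    - [[0, 0, -0.1], [0, 0, 0]]
    - [[0, 0, -0.06], [0, 0, 0]]
    - [[0, 0, -0.05], [0, 0, 0]]
    - [[0, 0, -0.04], [0, 0, 0]]
    - [[0, 0, -0.03], [0, 0, 0]]
    - [[0, 0, 0], [0, 0, 0]]
    - [[0, 0, 0], [0, 0, 0]]

```text
time_s: 54.77
ee_pos: [0.4499, -0.3109, 0.018]
orientation: [-0.001, 1.0, -0.0, 0.001]
contact_force: [0.1, 0.1, -1.1]
finger_gap: 0.0339
finger_force: 60.2
```

Emit:
apply_moves:
  moves:
    - [[0, 0, 0], [0, 0, 0]]
    - [[0, 0, 0], [0, 0, 0]]
    - [[0, 0, 0], [0, 0, 0]]
    - [[0, 0, 0.05], [0, 0, 0]]
    - [[0, 0, 0.15], [0, 0, 0]]
    - [[0, 0, 0.15], [0, 0, 0]]
    - [[0, 0, 0.15], [0, 0, 0]]
    - [[0, 0, 0.15], [0, 0, 0]]
    - [[0, 0.1, 0.1], [0, 0, 0]]
    - [[0, 0.15, 0], [0, 0, 0]]
    - [[0, 0.15, 0], [0, 0, 0]]
    - [[0, 0.15, 0], [0, 0, 0]]
    - [[0, 0, 0], [0, 0, 0]]
    - [[0, 0, 0], [0, 0, 0]]
  gripper: 0.5

```text
time_s: 55.93
ee_pos: [0.4494, -0.1721, 0.2053]
orientation: [-0.003, 1.0, -0.0, 0.0]
contact_force: [0.0, -0.8, -0.1]
finger_gap: 0.0426
finger_force: 0.0
```

```bash
python3 - <<'E'
from h import *
K,E,_=cam("top");a=ctrl.capture("top");cv2.imwrite("pics/top2.png",a)
for k,v in weights(a,K,E,.022,(420,150,485,228),25).items():print(k,v)
print(ctrl.get_obs()["contact_force"],ctrl.get_obs()["time_s"])
E
```

```text
blue []
orange []
green []
red []
violet [([441.6, 210.1], 49, [10, 7], [0.4461, -0.3173])]
turq []
[ 0.19035334  0.24311353 -0.10816028] 55.9833
```

View pics/top2.png

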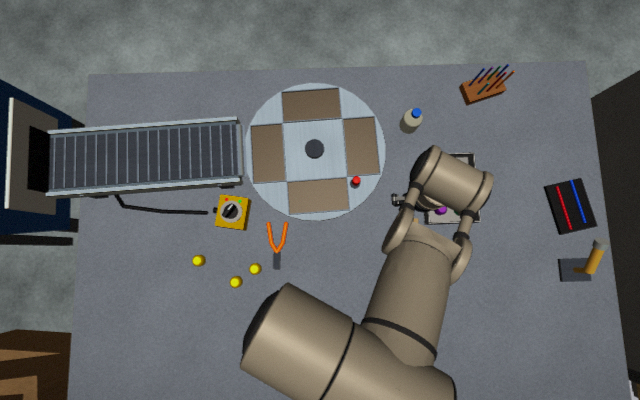

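The tray is empty, the arm hides the tote (450,190), and the other things stand in place. I'll move clear and check the tote.

Emit:
apply_moves:
  moves:
    - [[0, 0.15, 0], [0, 0, 0]]
    - [[0, 0.15, 0], [0, 0, 0]]
    - [[0, 0.15, 0], [0, 0, 0]]
    - [[0, 0.15, 0], [0, 0, 0]]
    - [[0, 0.15, 0], [0, 0, 0]]
    - [[0, 0.15, 0], [0, 0, 0]]
    - [[0, 0.15, 0], [0, 0, 0]]
    - [[0, 0, 0], [0, 0, 0]]
    - [[0, 0, 0], [0, 0, 0]]
    - [[0, 0, 0], [0, 0, 0]]

```text
time_s: 56.82
ee_pos: [0.4498, 0.0879, 0.2047]
orientation: [-0.001, 1.0, -0.0, -0.0]
contact_force: [-0.1, -0.7, -0.6]
finger_gap: 0.0427
finger_force: 0.0
```

```bash
python3 - <<'E'
from h import *
K,E,_=cam("top");a=ctrl.capture("top")
for k,v in weights(a,K,E,.022,(420,150,485,228),25).items():print(k,v)
b=ctrl.capture("scene");w=[cv2.resize(a[140:235,400:500],(400,380)),cv2.resize(b[120:215,140:240],(400,380))];cv2.imwrite("pics/fin.png",np.hstack(w))
E
```

```text
blue [([438.9, 189.2], 95, [12, 11], [0.513, -0.3137])]
orange [([456.9, 168.6], 119, [13, 12], [0.5786, -0.376])]
green [([461.7, 208.9], 78, [10, 11], [0.4479, -0.3811])]
red [([459.3, 188.7], 99, [13, 11], [0.513, -0.3785])]
violet [([440.9, 208.4], 81, [11, 10], [0.4515, -0.3156])]
turq [([438.0, 168.6], 87, [11, 11], [0.5802, -0.3155])]
```

View pics/fin.png

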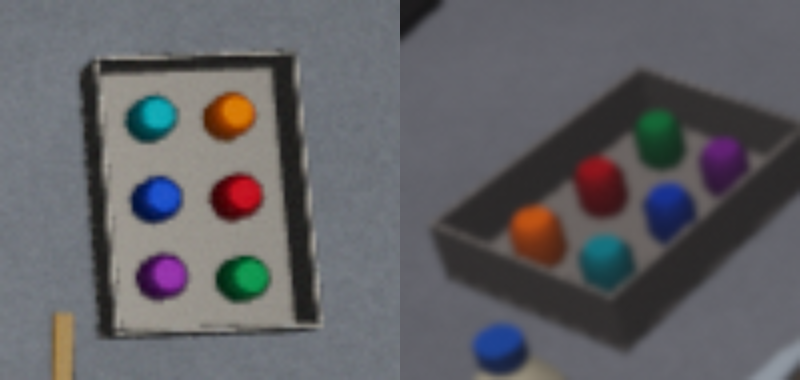

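All six weights stand upright, side by side on the tote floor (left crop, 2x3 grid from (152,118) to (243,278)).

```bash
python3 -c "
from rig import ctrl
print(ctrl.job_done())"
```

```text
the job is handed in; nothing more can be done
None
```

The job is done and handed in: I stopped the belt, indexed the table a quarter turn, restarted the belt, and set all six paperweights upright and apart on the tote floor, leaving the other things on the bench alone.

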